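# Rack the ink rollers by width

### The job

The four ink rollers have been left lying on their rubber: put them all up in the saddles of the roller rest, in order of width from the narrowest at the left end to the widest at the right end as seen from the robot. Each handle must lie level in both forks of its saddle, with its butt towards the robot and the rubber hanging free on the far side. Leave the ink tin and the roll of tape among them where they are.

Things in the scene. Friction and masses are not known exactly. Their poses are not given: they have to be found in the camera images.
- roller_22: Ink roller (brayer), black rubber 22 mm wide, steel yoke 34 mm wide, wooden handle. Origin under mid-handle, level with the rubber's underside; x along the handle to the rubber, z up (mm below). All rollers: rubber 36 mm dia on an axle at x=100, z=18; yoke crossbar at x=70; 184 mm long in all; 0.13 to 0.25 kg.
- roller_40: Ink roller (brayer), black rubber 40 mm wide, steel yoke 52 mm wide, wooden handle. Origin under mid-handle, level with the rubber's underside; x along the handle to the rubber, z up (mm below). All handles: wood, flat sides, 24 wide (y), z=4 to 32, x=-50 to 55; behind it a butt x=-66 to -50, 28 wide, z=0 to 36.
- roller_60: Ink roller (brayer), black rubber 60 mm wide, steel yoke 72 mm wide, wooden handle. Origin under mid-handle, level with the rubber's underside; x along the handle to the rubber, z up (mm below). All start lying level on the table, on rubber and butt; grasp the flat handle sides near x=6, midway between a saddle's forks.
- roller_80: Ink roller (brayer), black rubber 80 mm wide, steel yoke 92 mm wide, wooden handle. Origin under mid-handle, level with the rubber's underside; x along the handle to the rubber, z up (mm below). All balance between x=7 (narrowest) and x=24 (widest), so a grip near x=6 carries them level.
- saddle_a: One of four identical black fixed saddles in a row on the roller rest. Origin on top of the rest's base, x away from the robot, y along the row to its left, z up (mm below). All saddles: two upright forks 8 mm thick (x), centred at x=-30 and x=42, hold a handle along x; 64 mm free between them, down to the foot at z=10.
- saddle_b: One of four identical black fixed saddles in a row on the roller rest. Origin on top of the rest's base, x away from the robot, y along the row to its left, z up (mm below). All forks: slot 36 mm wide (y), flat floor at z=38, walls to z=49, then flared lips to z=58, 62 mm wide over all.
- saddle_c: One of four identical black fixed saddles in a row on the roller rest. Origin on top of the rest's base, x away from the robot, y along the row to its left, z up (mm below). A seated roller has its origin 34 mm above the saddle's (play 15 in x, 6 in y) and its x along the saddle's x.
- saddle_d: One of four identical black fixed saddles in a row on the roller rest. Origin on top of the rest's base, x away from the robot, y along the row to its left, z up (mm below). The saddles stand about 102 mm apart on a fixed plywood base 420 long, 12 high; which one stands where in the row changes.
- ink_tin: Small closed steel ink tin, 47 mm in diameter, 40 mm high, loose, standing among the rollers. Origin: centre of its underside. To be left where it is.
- tape: Roll of orange tape lying flat, 48 mm outside diameter, 24 mm high, loose, among the rollers. Origin: centre of its underside. To be left where it is.
Not all that is in view belongs to the job. Leave any pink look-alike of the roller_40 alone. What is shaped like the roller_80 but pink is not meant.

How it is judged (in metres and radians):
At the end, for the whole second after the job is handed in: Every roller is seated in a saddle of its own (origin within 18 mm horizontally of the saddle's, 28 to 40 mm above it), level within 0.12 rad and at rest, rubber end away from the robot; seen from the robot the widths grow from left to right: 22, 40, 60, 80 mm (((horizontal distance between roller_22 and saddle_a below 0.018 m and z of roller_22 in the frame of saddle_a between 0.028 and 0.04 m and y of roller_40 in the frame of saddle_a below -0.05 m) or (horizontal distance between roller_22 and saddle_b below 0.018 m and z of roller_22 in the frame of saddle_b between 0.028 and 0.04 m and y of roller_40 in the frame of saddle_b below -0.05 m) or (horizontal distance between roller_22 and saddle_c below 0.018 m and z of roller_22 in the frame of saddle_c between 0.028 and 0.04 m and y of roller_40 in the frame of saddle_c below -0.05 m) or (horizontal distance between roller_22 and saddle_d below 0.018 m and z of roller_22 in the frame of saddle_d between 0.028 and 0.04 m and y of roller_40 in the frame of saddle_d below -0.05 m)) and y of roller_40 in the frame of roller_22 below -0.05 m and angle between each of roller_22, roller_40, roller_60, roller_80's own z axis and vertical below 0.12 rad and linear speed of each of roller_22, roller_40, roller_60, roller_80 below 0.02 m/s and ((horizontal distance between roller_40 and saddle_a below 0.018 m and z of roller_40 in the frame of saddle_a between 0.028 and 0.04 m and y of roller_60 in the frame of saddle_a below -0.05 m) or (horizontal distance between roller_40 and saddle_b below 0.018 m and z of roller_40 in the frame of saddle_b between 0.028 and 0.04 m and y of roller_60 in the frame of saddle_b below -0.05 m) or (horizontal distance between roller_40 and saddle_c below 0.018 m and z of roller_40 in the frame of saddle_c between 0.028 and 0.04 m and y of roller_60 in the frame of saddle_c below -0.05 m) or (horizontal distance between roller_40 and saddle_d below 0.018 m and z of roller_40 in the frame of saddle_d between 0.028 and 0.04 m and y of roller_60 in the frame of saddle_d below -0.05 m)) and y of roller_60 in the frame of roller_40 below -0.05 m and ((horizontal distance between roller_60 and saddle_a below 0.018 m and z of roller_60 in the frame of saddle_a between 0.028 and 0.04 m and y of roller_80 in the frame of saddle_a below -0.05 m) or (horizontal distance between roller_60 and saddle_b below 0.018 m and z of roller_60 in the frame of saddle_b between 0.028 and 0.04 m and y of roller_80 in the frame of saddle_b below -0.05 m) or (horizontal distance between roller_60 and saddle_c below 0.018 m and z of roller_60 in the frame of saddle_c between 0.028 and 0.04 m and y of roller_80 in the frame of saddle_c below -0.05 m) or (horizontal distance between roller_60 and saddle_d below 0.018 m and z of roller_60 in the frame of saddle_d between 0.028 and 0.04 m and y of roller_80 in the frame of saddle_d below -0.05 m)) and y of roller_80 in the frame of roller_60 below -0.05 m and ((horizontal distance between roller_80 and saddle_a below 0.018 m and z of roller_80 in the frame of saddle_a between 0.028 and 0.04 m) or (horizontal distance between roller_80 and saddle_b below 0.018 m and z of roller_80 in the frame of saddle_b between 0.028 and 0.04 m) or (horizontal distance between roller_80 and saddle_c below 0.018 m and z of roller_80 in the frame of saddle_c between 0.028 and 0.04 m) or (horizontal distance between roller_80 and saddle_d below 0.018 m and z of roller_80 in the frame of saddle_d between 0.028 and 0.04 m)) and y of roller_60 in the frame of roller_80 above 0.05 m); the robot touches nothing.
It fails at once if the ink tin is shifted more than 25 mm or tipped over (distance of ink_tin from where it was at the start of the episode above 0.025 m or angle between ink_tin's own z axis and vertical above 0.5 rad).
It fails at once if the roll of tape is shifted more than 25 mm or tipped over (distance of tape from where it was at the start of the episode above 0.025 m or angle between tape's own z axis and vertical above 0.5 rad).
It also fails if it takes over 118 s, if anything falls off the work surface, if the arm or the gripper's body presses on something with over 40 N, if the wrist force passes 120 N, or if a joint passes its speed limit or range.

### The arm

A 6-joint arm with a two-finger parallel gripper is mounted at the origin on the work surface. World frame = base frame: x ahead of the robot, y to its left, z up, the work surface at z = 0. Lengths are in mm, angles in rad, forces in N, time in s.
With the tool pointing down it reaches from about 350 to 775 mm from the base axis. Payload 7.3 kg.
Tool frame: the origin (TCP) lies at the very end of the fingers, on their centre line; the grasp point (between the pads) lies 19 mm behind it; x points along the fingers, y is the direction in which the jaws open and shut, and the axes are right-handed (so a half turn about x gives the same grasp; the last joint's range is limited). The gripper opens to 92 mm and grips with 3 to 60 N. Pads are 19 mm wide; open, the fingers measure 130 mm over their backs; the gripper's body (75 mm by 190 mm) begins 47 mm behind the grasp point.
Start: joints at [-1.302, 0.342, 1.524, -0, 1.275, -0.146], TCP at [211.602, -480.489, 226.741] pointing down, gripper open.
Joint ranges: [-2.53, 2.53], [-0.77, 2.02], [0.04, 2.7], [-1, 4.14], [0.28, 2.66], [-3.11, 3.11]. Speed limits (rad/s): [2.57, 2.57, 3.14, 3.14, 3.14, 3.14].

### API

Orientations are given as [roll, pitch, yaw] about the fixed x, y, z axes, in that order (R = Rz(yaw) Ry(pitch) Rx(roll)).
In Python, from plant import sensors, capture, bot gives the robot as it stands.
- The arm moves only by the shell command python3 -m crank 'ROWS' [OPENING]. ROWS is JSON, a list of rows, each an object of numbers: "dx", "dy", "dz": the shift along the tool's x, y, z in cm; "spin": the turn about the tool's x in rad. A call has 1 to 20 rows; each row is the pose to reach, as a shift and turn from the pose commanded when the call began, along the tool's axes at that moment; what a row does not reach only later rows make up. A row lasts 1/12 s, in which the tool goes at most 41.7 mm and 7.16 degrees, less where a joint would pass 70% of its speed; a pose out of reach is approached as far as the arm can. A call with a gripper value outside its range is refused whole. OPENING is the opening in per cent of the stroke, from 0 (shut) to 100 (fully open), set as the call begins (- or left out, the last holds). The fingers move at their own pace and stop on an object; the grip force is fixed at half the most. Time passes only in rows, so rows that repeat a pose let the fingers close. It gives the time, the measured TCP pose, the force and the opening at its end, in the units of the state.
- sensors.get_obs(): the state, without advancing time (a new reading comes with each control period).
- capture(name): name is "scene" or "top"; returns a dict with "frame" (480x640x3 uint8, blue, green, red), "vfov" (degrees; the focal length in pixels is half the picture's height over the tangent of half this angle, whatever the lens; pixels are square), "cx", "cy" (the principal point, pixels), "view" (4x4, takes a point from world to camera coordinates). Camera axes: x right, y down, z forward; pixel columns grow to the right and rows downward; lengths in mm; the calibration is good to about 2 mm. A picture is of the moment at which its call begins. There is no depth.
- bot.close_job(): hands the job in, once; it reports no verdict.
The state is a dict: "time": time; "joint_positions": joint angles; "dq": joint speeds; "tau": joint torques, N m; "tool_pos": TCP position; "tcp_rot": TCP orientation; "contact_force": force on the tool from outside, world axes, zero at the start; "moment": the same for the moment, N m; "grip_width": finger opening in mm.
Only numpy, scipy, OpenCV 4.12 (cv2) and the standard library are available. Lean on these libraries where they do the work, as an engineer would, in place of code of your own. Each camera call takes 0.05 s, during which the arm holds its last target.

## Working session

There is one attempt and no reset: what is moved stays moved. The work goes in short steps, Python scripts to look and compute and a shell command to move; the robot and the scene stay as the last step left them, time stands still between calls to the robot, and variables do not carry over. Pictures are saved under pics/ and viewed, and the job is handed in when it is done.

```bash
ls; mkdir -p pics
python3 - <<'E'
from plant import sensors, capture, bot
import cv2
o=sensors.get_obs(); print(o)
for n in("scene","top"):
    c=capture(n); cv2.imwrite(f"pics/{n}0.png",c["frame"]); print(n,c["vfov"],c["cx"],c["cy"],c["view"])
E
```

```text
pics
{'time': 0.0, 'joint_positions': array([-1.30204041e+00,  3.42722071e-01,  1.52501322e+00,  2.08198155e-05,
        1.27536511e+00, -1.46019334e-01]), 'dq': array([ 0.00125583, -0.00094836, -0.00030608,  0.00066683,  0.00093005,
        0.00054657]), 'tau': array([ 8.67602284e-05, -4.31247103e+01, -2.44224751e+01,  7.18830898e-02,
        5.61777223e-02, -1.28199981e-04]), 'tool_pos': array([ 211.47784663, -480.09192461,  226.04661382]), 'tcp_rot': array([-1.73001916,  1.56928845,  1.82634267]), 'contact_force': array([0.25475171, 0.97137492, 0.46010756]), 'moment': array([ 0.01105436, -0.0383338 ,  0.02136907]), 'grip_width': 92.15572820375641}
scene 54.676156068608826 315.4316664814169 230.14606246170376 [[-6.18822705e-01  7.85378462e-01  1.54638991e-02  2.86444826e+02]
 [ 5.31628282e-01  4.33215732e-01 -7.27801827e-01 -1.97019578e+02]
 [-5.78299084e-01 -4.42159249e-01 -6.85613133e-01  1.23951363e+03]
 [ 0.00000000e+00  0.00000000e+00  0.00000000e+00  1.00000000e+00]]
top 48.56806501230359 319.85781496946214 251.75330565033389 [[ 2.45312198e-02 -9.99695420e-01  2.69953215e-03  5.84484971e+00]
 [-9.75759015e-01 -2.45310939e-02 -2.17468548e-01  4.33620046e+02]
 [ 2.17468534e-01  2.70067592e-03 -9.76063596e-01  1.34344072e+03]
 [ 0.00000000e+00  0.00000000e+00  0.00000000e+00  1.00000000e+00]]
```

View pics/scene0.png

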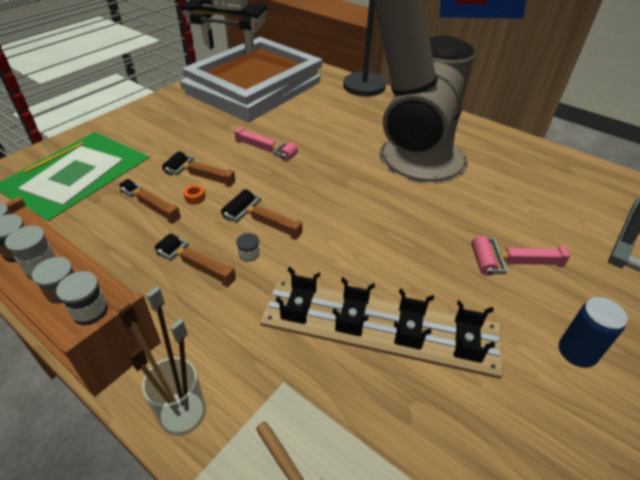

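View pics/top0.png

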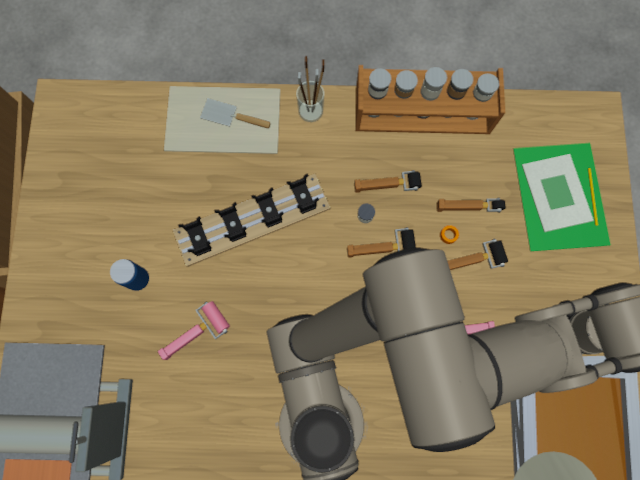

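The wooden rollers in the top picture are at (390,184), (475,205), (380,248) and (478,258). Their look-alikes are the pink ones at (195,330) and about (480,328), half hidden. I'll take close crops to tell the widths apart.

Run:
```python
import cv2
a=cv2.imread("pics/top0.png"); s=cv2.imread("pics/scene0.png")
cv2.imwrite("pics/c1.png",cv2.resize(a[160:290,340:520],None,fx=4.4,fy=4.4,interpolation=cv2.INTER_CUBIC))
cv2.imwrite("pics/c2.png",cv2.resize(a[165:275,165:340],None,fx=4.5,fy=4.5,interpolation=cv2.INTER_CUBIC))
```

```text
(no output)
```

View pics/c1.png

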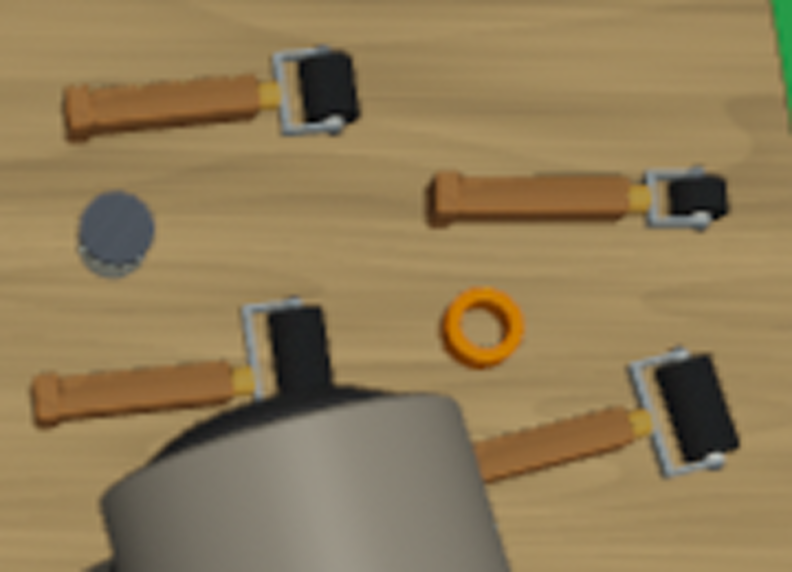

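View pics/c2.png

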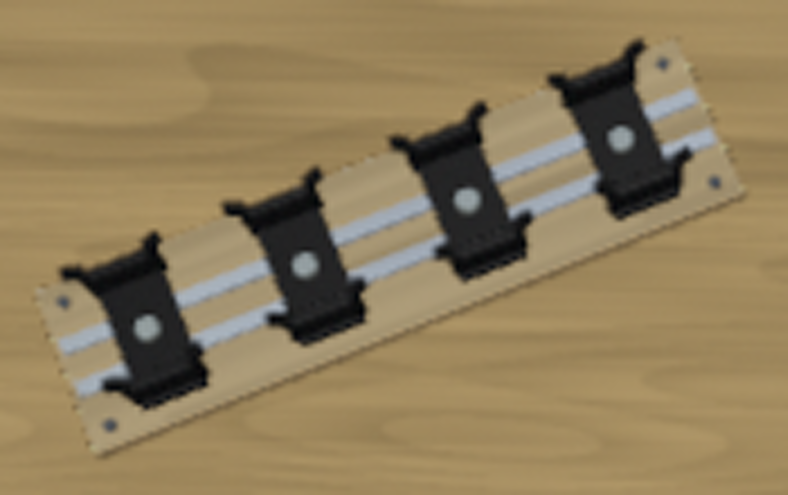

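```bash
cat > h.py <<'E'
import numpy as np
from plant import sensors, capture, bot
from scipy.spatial.transform import Rotation as Ro
def ray(c,u,v,z):
    V=np.array(c["view"]);R=V[:3,:3];t=V[:3,3];f=240/np.tan(np.radians(c["vfov"]/2))
    C=-R.T@t; d=R.T@np.array([(u-c["cx"])/f,(v-c["cy"])/f,1]); return C+d*(z-C[2])/d[2]
def proj(c,p):
    V=np.array(c["view"]);q=V[:3,:3]@np.array(p)+V[:3,3];f=240/np.tan(np.radians(c["vfov"]/2))
    return np.array([f*q[0]/q[2]+c["cx"],f*q[1]/q[2]+c["cy"]])
def tool():
    o=sensors.get_obs();return o,Ro.from_euler("xyz",o["tcp_rot"]).as_matrix()
def go(p,yaw):
    "roller-axis yaw (deg): jaw y axis perpendicular; prints shift and both spins"
    o,R=tool(); d=R.T@(np.array(p)-o["tool_pos"])/10
    j=np.degrees(np.arctan2(R[1,1],R[0,1]))
    s=[np.radians((-(yaw+k-j)+180)%360-180) for k in(90,-90)]
    print("t",o["time"],"tcp",o["tool_pos"].round(1),"jawyaw",round(j,1),"axis z",R[2,0].round(3),"d cm",d.round(2),"spin",np.round(s,3),"q6",o["joint_positions"][[0,5]].round(2))
E
python3 - <<'E'
from h import *
c=capture("top")
T=lambda u,v,z:ray(c,340+u/4.4,160+v/4.4,z)[:2].round(1)
S=lambda u,v,z:ray(c,165+u/4.5,165+v/4.5,z)[:2].round(1)
b=np.array([S(*p,23) for p in [(147,328),(305,265),(467,201),(621,139)]]);print("bolts",b, np.diff(b,axis=0))
d=b[-1]-b[0];print("row yaw",np.degrees(np.arctan2(d[1],d[0]))+90, np.linalg.norm(d)/3)
print("far tips",[S(*p,70) for p in [(65,272),(154,238),(230,208),(316,173),(396,143),(480,106),(553,80),(640,46)]])
print("near tips",[S(*p,70) for p in [(108,384),(195,352),(273,320),(359,284),(440,252),(524,217),(684,155)]])
print("base corners",[S(*p,12) for p in [(36,290),(95,448),(678,40),(745,192)]])
print("40 butt", T(66,88,36),T(70,132,36),"ferrule",T(256,75,32),T(260,104,32), "crossbar",T(272,58,18),T(288,132,18))
print("22 butt", T(430,173,36),T(427,216,36),"end",T(630,175,32),T(630,212,32),"yoke",T(650,172,18),T(652,224,18))
print("60 end",T(622,407,32),T(633,438,32),"crossbar",T(630,364,18),T(667,474,18))
print("80 butt",T(33,376,36),T(38,420,36),"end",T(228,363,32),T(233,398,32))
print("tin",T(116,228,40),"tape",T(483,327,24))
go([0,0,0],0)
E
```

```text
bolts [[468.6 344.6]
 [509.8 253. ]
 [552.2 157.9]
 [593.7  66.5]] [[ 41.2 -91.6]
 [ 42.4 -95.1]
 [ 41.5 -91.4]]
row yaw 24.220034945303482 101.64733149473233
far tips [array([489.2, 383.1]), array([510.9, 333.2]), array([530.1, 290.5]), array([552.6, 241.8]), array([572.2, 196.1]), array([596.2, 148. ]), array([613.3, 105.8]), array([635.8,  55.2])]
near tips [array([423.7, 353.1]), array([443.7, 304.8]), array([463.7, 261.3]), array([486.4, 213. ]), array([506.7, 167.2]), array([529. , 119.5]), array([569.1,  27.5])]
base corners [array([493.2, 415.7]), array([397.3, 372.6]), array([662.3,  33.8]), array([565.5,  -9.5])]
40 butt [638.3 -74. ] [609.7 -76.8] ferrule [ 651.3 -192.1] [ 632.3 -194.5] crossbar [ 668.1 -204.4] [ 619.5 -213.9]
22 butt [ 588.9 -297.8] [ 561.3 -295.3] end [ 592.1 -421.8] [ 568.3 -420.7] yoke [ 599.  -438.7] [ 565.3 -438.5]
60 end [ 445.6 -410.8] [ 426.7 -416.6] crossbar [ 475.8 -421.1] [ 408.  -440.5]
80 butt [454.9 -56. ] [427.9 -59.4] end [ 466.8 -173.9] [ 445.2 -176.8]
tin [ 547.6 -105.1] tape [ 495.3 -330.5]
t 0.15 tcp [ 211.5 -480.2  226.2] jawyaw -66.2 axis z -1.0 d cm [ 2.268e+01 -5.245e+01  1.000e-02] spin [-2.727  0.415] q6 [-1.3  -0.15]
```

Run:
```python
import cv2
a=cv2.imread("pics/top0.png"); s=cv2.imread("pics/scene0.png")
cv2.imwrite("pics/c3.png",cv2.resize(s[140:290,110:310],None,fx=4,fy=4,interpolation=cv2.INTER_CUBIC))
```

```text
(no output)
```

View pics/c3.png

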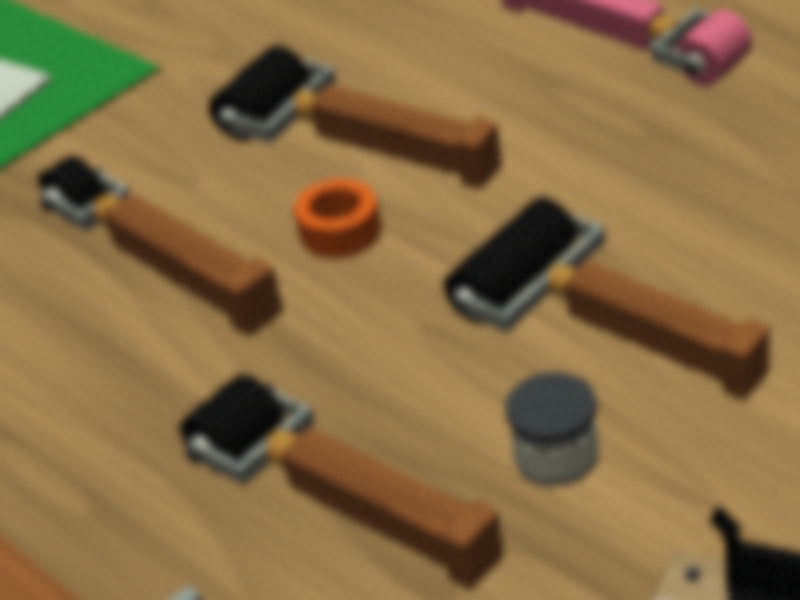

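The four widths are clear in the scene picture: 22 at (150,197), 40 at (195,257), 60 at (200,165) and 80 at (262,212). The tape and the tin lie between them, and the pink ones are left alone. I'll start with roller_40.

Run:
```python
from h import *
go([634.6,-146.6,120],-81.5)
```

```text
t 0.15 tcp [ 211.5 -480.2  226.2] jawyaw -66.2 axis z -1.0 d cm [ 10.64 -13.47 -52.16] spin [-1.304  1.837] q6 [-1.3  -0.15]
```

```bash
python3 -m crank '[{"dx":5,"dy":-6,"dz":-24,"spin":-0.7},{"dx":5,"dy":-6,"dz":-24,"spin":-0.7},{"dx":5,"dy":-6,"dz":-24,"spin":-0.7},{"dx":5,"dy":-6,"dz":-24,"spin":-0.7},{"dx":5,"dy":-6,"dz":-24,"spin":-0.7},{"dx":5,"dy":-6,"dz":-24,"spin":-0.7},{"dx":10.6,"dy":-13.5,"dz":-52.2,"spin":-1.3},{"dx":10.6,"dy":-13.5,"dz":-52.2,"spin":-1.3},{"dx":10.6,"dy":-13.5,"dz":-52.2,"spin":-1.3},{"dx":10.6,"dy":-13.5,"dz":-52.2,"spin":-1.3},{"dx":10.6,"dy":-13.5,"dz":-52.2,"spin":-1.3},{"dx":10.6,"dy":-13.5,"dz":-52.2,"spin":-1.3},{"dx":10.6,"dy":-13.5,"dz":-52.2,"spin":-1.3},{"dx":10.6,"dy":-13.5,"dz":-52.2,"spin":-1.3},{"dx":10.6,"dy":-13.5,"dz":-52.2,"spin":-1.3},{"dx":10.6,"dy":-13.5,"dz":-52.2,"spin":-1.3},{"dx":10.6,"dy":-13.5,"dz":-52.2,"spin":-1.3}]' 50
python3 - <<'E'
from h import *
import cv2
go([634.6,-146.6,5.5],-81.5)
c=capture("top");cv2.imwrite("pics/t1.png",c["frame"])
a=c["frame"][160:290,340:520]
cv2.imwrite("pics/t1c.png",cv2.resize(a,None,fx=4.4,fy=4.4,interpolation=cv2.INTER_CUBIC))
c=capture("scene");cv2.imwrite("pics/s1.png",c["frame"])
E
```

```text
time: 1.57
tool_pos: [634.0, -147.7, 120.8]
tcp_rot: [-1.265, 1.57, -2.693]
contact_force: [-0.7, 0.2, 0.9]
grip_width: 45.9
t 1.5667 tcp [ 634.  -147.7  120.8] jawyaw 8.2 axis z -1.0 d cm [11.53  0.09 -0.1 ] spin [-0.005  3.136] q6 [-0.35 -0.49]
```

View pics/t1c.png

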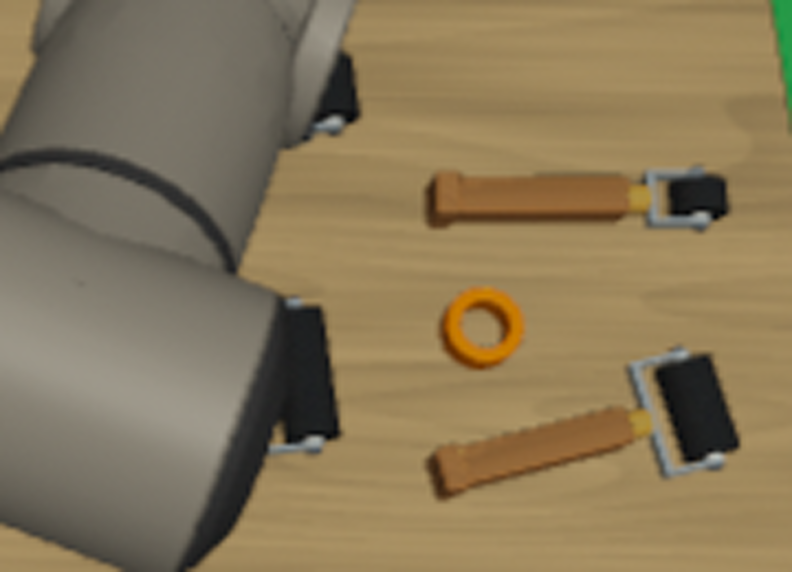

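View pics/s1.png

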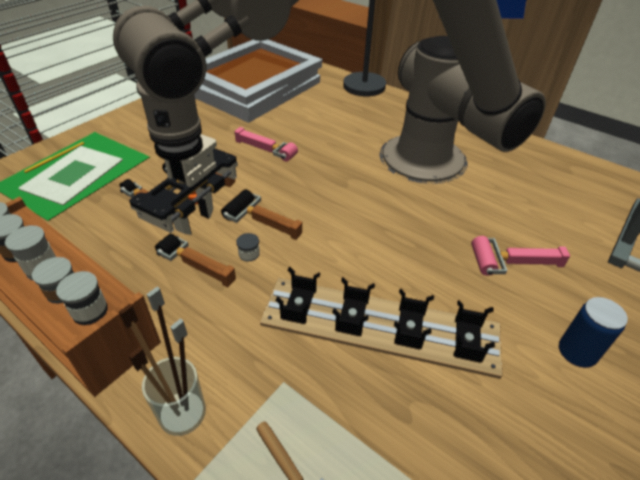

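The arm now hangs over roller_40, at about (195,257) in the scene picture. Roller_60 is fully visible in the top crop. Next I descend and grip.

```bash
python3 -m crank '[{"dx":3.5,"dy":0.1,"dz":-0.1},{"dx":7,"dy":0.1,"dz":-0.1},{"dx":9,"dy":0.1,"dz":-0.1},{"dx":10.5,"dy":0.1,"dz":-0.1},{"dx":11.4,"dy":0.1,"dz":-0.1},{"dx":11.4,"dy":0.1,"dz":-0.1},{"dx":11.4,"dy":0.1,"dz":-0.1}]'
python3 - <<'E'
from h import *
go([634.6,-146.6,5.5],-81.5)
E
python3 -m crank '[{"dx":0},{"dx":0},{"dx":0},{"dx":0},{"dx":0},{"dx":0}]' 0
python3 - <<'E'
from h import *
import cv2
c=capture("scene");cv2.imwrite("pics/s2.png",cv2.resize(c["frame"][140:290,110:310],None,fx=4,fy=4,interpolation=cv2.INTER_CUBIC))
E
```

```text
t 1.6667 tcp [ 634.1 -148.1  121.3] jawyaw 8.1 axis z -1.0 d cm [11.58  0.07 -0.15] spin [-0.006  3.135] q6 [-0.35 -0.49]invalid input at $[0]: expected keys dx, dy, dz, spin
invalid input at $[0]: expected keys dx, dy, dz, spin
```

View pics/s2.png

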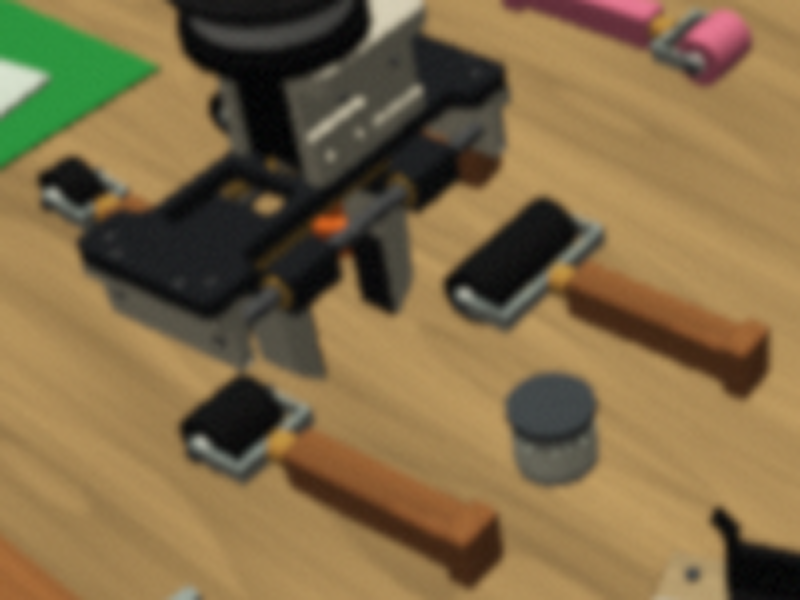

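All four keys are required in every row, so both calls were refused and nothing moved. I'll retype them.

```bash
python3 -m crank '[{"dx":3.5,"dy":0.1,"dz":-0.1,"spin":0},{"dx":7,"dy":0.1,"dz":-0.1,"spin":0},{"dx":9,"dy":0.1,"dz":-0.1,"spin":0},{"dx":10.5,"dy":0.1,"dz":-0.1,"spin":0},{"dx":11.4,"dy":0.1,"dz":-0.1,"spin":0},{"dx":11.4,"dy":0.1,"dz":-0.1,"spin":0},{"dx":11.4,"dy":0.1,"dz":-0.1,"spin":0}]'
python3 - <<'E'
from h import *
go([634.6,-146.6,5.5],-81.5)
import cv2
c=capture("scene");cv2.imwrite("pics/s3.png",cv2.resize(c["frame"][140:290,110:310],None,fx=4,fy=4,interpolation=cv2.INTER_CUBIC))
E
```

```text
time: 2.3
tool_pos: [635.8, -146.1, 7.4]
tcp_rot: [0.932, 1.57, -0.496]
contact_force: [-1.3, -0.2, -0.0]
grip_width: 46.0
t 2.3 tcp [ 635.8 -146.1    7.4] jawyaw 8.2 axis z -1.0 d cm [ 0.19 -0.13  0.03] spin [-0.005  3.136] q6 [-0.34 -0.49]
```

View pics/s3.png

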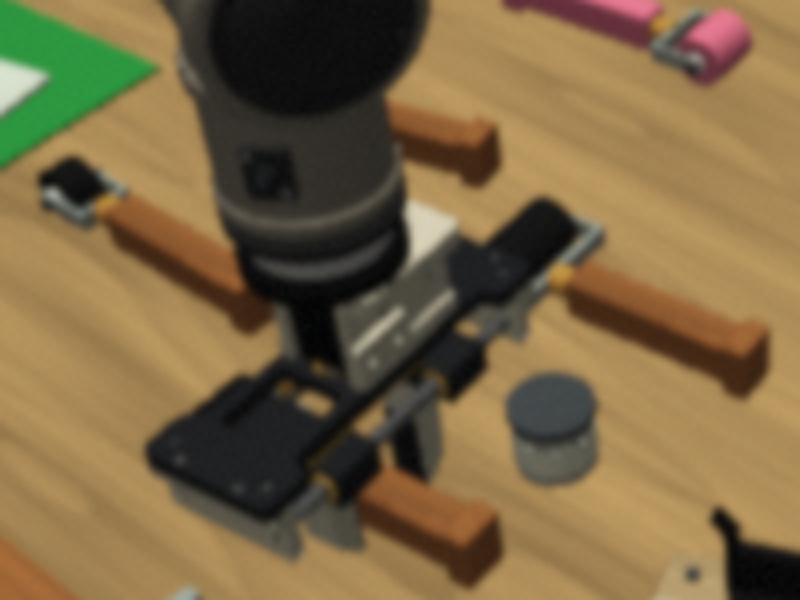

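The fingers straddle the handle at about (390,480) in the crop, clear of the tin at (550,430). I'll close and lift.

```bash
python3 -m crank '[{"dx":0,"dy":0,"dz":0,"spin":0},{"dx":0,"dy":0,"dz":0,"spin":0},{"dx":0,"dy":0,"dz":0,"spin":0},{"dx":0,"dy":0,"dz":0,"spin":0},{"dx":0,"dy":0,"dz":0,"spin":0},{"dx":0,"dy":0,"dz":0,"spin":0}]' 0
python3 -m crank '[{"dx":-2,"dy":0,"dz":0,"spin":0},{"dx":-5,"dy":0,"dz":0,"spin":0},{"dx":-8,"dy":0,"dz":0,"spin":0},{"dx":-12,"dy":0,"dz":0,"spin":0},{"dx":-14,"dy":0,"dz":0,"spin":0},{"dx":-14,"dy":0,"dz":0,"spin":0}]'
python3 - <<'E'
from h import *
import cv2
go([509,252.5,148],24.1)
c=capture("scene");cv2.imwrite("pics/s4.png",c["frame"])
E
```

```text
time: 2.85
tool_pos: [636.3, -145.5, 7.5]
tcp_rot: [1.122, 1.569, -0.305]
contact_force: [0.4, -0.1, 4.7]
grip_width: 23.2
time: 3.35
tool_pos: [638.2, -146.2, 152.4]
tcp_rot: [1.074, 1.561, -0.353]
contact_force: [-0.1, 0.1, -1.3]
grip_width: 24.2
t 3.35 tcp [ 638.2 -146.2  152.4] jawyaw 8.3 axis z -1.0 d cm [  0.2   -7.06 -41.32] spin [-1.847  1.294] q6 [-0.34 -0.49]
```

View pics/s4.png

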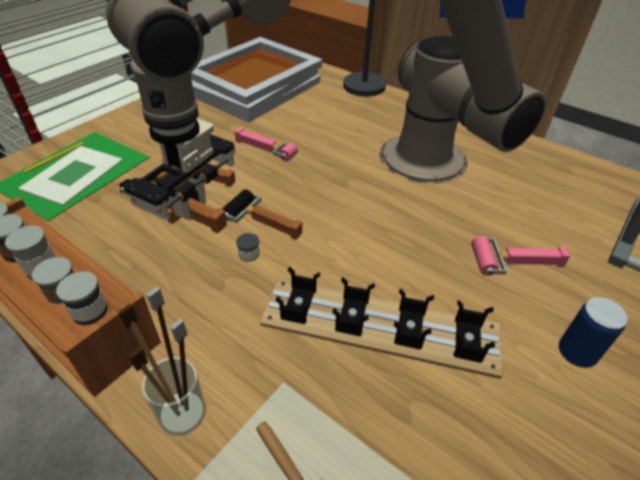

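Roller_40 is held level. I'll carry it to the second saddle from the left.

```bash
python3 -m crank '[{"dx":0.2,"dy":-2,"dz":-12,"spin":-0.6},{"dx":0.2,"dy":-2,"dz":-12,"spin":-0.6},{"dx":0.2,"dy":-2,"dz":-12,"spin":-0.6},{"dx":0.2,"dy":-2,"dz":-12,"spin":-0.6},{"dx":0.2,"dy":-4.5,"dz":-26,"spin":-1.2},{"dx":0.2,"dy":-4.5,"dz":-26,"spin":-1.2},{"dx":0.2,"dy":-4.5,"dz":-26,"spin":-1.2},{"dx":0.2,"dy":-4.5,"dz":-26,"spin":-1.2},{"dx":0.2,"dy":-4.5,"dz":-26,"spin":-1.2},{"dx":0.2,"dy":-7.1,"dz":-41.3,"spin":-1.85},{"dx":0.2,"dy":-7.1,"dz":-41.3,"spin":-1.85},{"dx":0.2,"dy":-7.1,"dz":-41.3,"spin":-1.85},{"dx":0.2,"dy":-7.1,"dz":-41.3,"spin":-1.85},{"dx":0.2,"dy":-7.1,"dz":-41.3,"spin":-1.85},{"dx":0.2,"dy":-7.1,"dz":-41.3,"spin":-1.85},{"dx":0.2,"dy":-7.1,"dz":-41.3,"spin":-1.85},{"dx":0.2,"dy":-7.1,"dz":-41.3,"spin":-1.85},{"dx":0.2,"dy":-7.1,"dz":-41.3,"spin":-1.85}]'
python3 - <<'E'
from h import *
import cv2
go([509,252.5,54],24.1)
c=capture("scene");cv2.imwrite("pics/s5.png",c["frame"])
c=capture("top");cv2.imwrite("pics/t5.png",c["frame"])
E
```

```text
time: 4.9
tool_pos: [505.7, 252.6, 143.5]
tcp_rot: [3.1, 1.569, -2.764]
contact_force: [-0.1, -0.7, -1.5]
grip_width: 24.0
t 4.9 tcp [505.7 252.6 143.5] jawyaw 114.0 axis z -1.0 d cm [ 8.95 -0.14  0.31] spin [-1.000e-03  3.141e+00] q6 [ 0.33 -1.66]
```

View pics/s5.png

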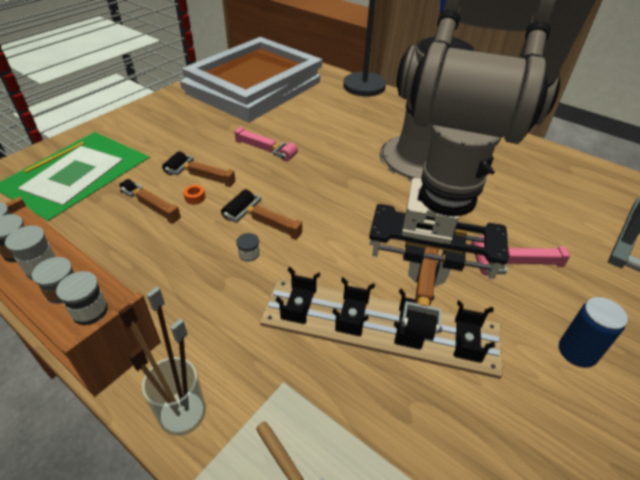

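View pics/t5.png

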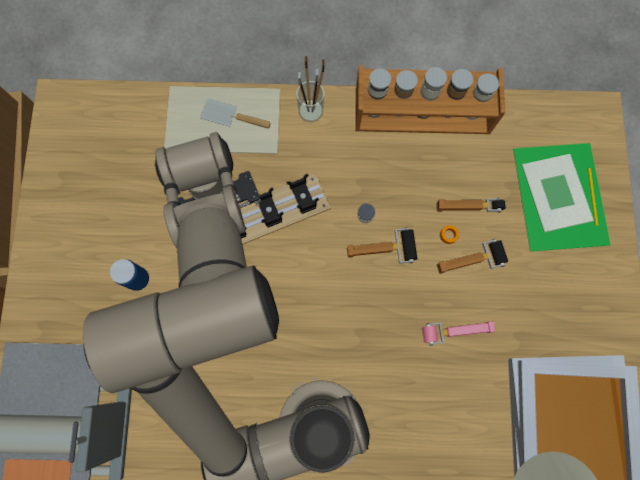

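Roller_40 hangs over the second saddle from the left, at (410,325) in the scene picture. I'll lower it.

```bash
python3 -m crank '[{"dx":2.5,"dy":-0.1,"dz":0.2,"spin":0},{"dx":4.5,"dy":-0.1,"dz":0.2,"spin":0},{"dx":5.5,"dy":-0.1,"dz":0.2,"spin":0},{"dx":6.5,"dy":-0.1,"dz":0.2,"spin":0},{"dx":7.5,"dy":-0.1,"dz":0.2,"spin":0},{"dx":8.2,"dy":-0.1,"dz":0.2,"spin":0},{"dx":8.8,"dy":-0.1,"dz":0.2,"spin":0},{"dx":8.8,"dy":-0.1,"dz":0.2,"spin":0},{"dx":8.8,"dy":-0.1,"dz":0.2,"spin":0}]'
python3 - <<'E'
from h import *
import cv2
go([509,252.5,54],24.1)
c=capture("scene");cv2.imwrite("pics/s6.png",cv2.resize(c["frame"][180:380,250:520],None,fx=2.9,fy=2.9,interpolation=cv2.INTER_CUBIC))
E
```

```text
time: 5.75
tool_pos: [508.6, 253.1, 56.8]
tcp_rot: [-0.754, 1.571, -0.331]
contact_force: [-0.5, -0.2, -2.0]
grip_width: 23.8
t 5.75 tcp [508.6 253.1  56.8] jawyaw 114.2 axis z -1.0 d cm [ 0.28 -0.07  0.01] spin [ 3.000e-03 -3.139e+00] q6 [ 0.33 -1.67]
```

View pics/s6.png

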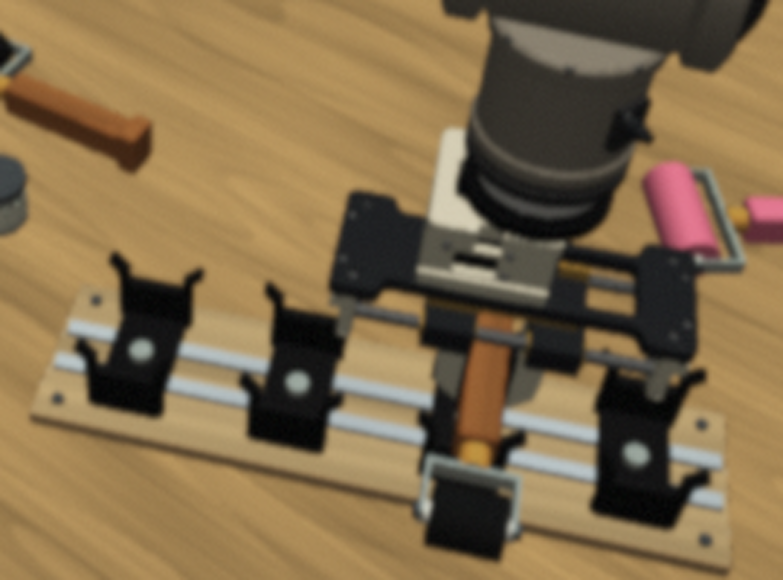

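The handle sits in the fork at (485,430) in the crop. I'll release and rise.

```bash
python3 -m crank '[{"dx":0.2,"dy":0,"dz":0,"spin":0},{"dx":0.2,"dy":0,"dz":0,"spin":0},{"dx":0.2,"dy":0,"dz":0,"spin":0}]'
python3 -m crank '[{"dx":0,"dy":0,"dz":0,"spin":0},{"dx":0,"dy":0,"dz":0,"spin":0},{"dx":0,"dy":0,"dz":0,"spin":0},{"dx":-3,"dy":0,"dz":0,"spin":0},{"dx":-6,"dy":0,"dz":0,"spin":0},{"dx":-9,"dy":0,"dz":0,"spin":0},{"dx":-9,"dy":0,"dz":0,"spin":0}]' 50
python3 - <<'E'
from h import *
import cv2
c=capture("scene");cv2.imwrite("pics/s7.png",cv2.resize(c["frame"][180:380,250:520],None,fx=2.9,fy=2.9,interpolation=cv2.INTER_CUBIC))
c=capture("top");cv2.imwrite("pics/t7.png",cv2.resize(c["frame"][180:280,335:515],None,fx=4.4,fy=4.4,interpolation=cv2.INTER_CUBIC))
go([578.2,-370,130],-87.3)
E
```

```text
time: 6.05
tool_pos: [508.6, 253.1, 54.9]
tcp_rot: [-0.252, 1.57, 0.171]
contact_force: [0.5, -0.6, -1.7]
grip_width: 23.9
time: 6.63
tool_pos: [511.6, 254.2, 151.0]
tcp_rot: [-0.102, 1.56, 0.321]
contact_force: [0.8, 0.9, 0.3]
grip_width: 45.8
t 6.7333 tcp [509.2 253.2 146.1] jawyaw 114.3 axis z -1.0 d cm [  1.57 -59.66 -19.31] spin [ 1.947 -1.195] q6 [ 0.33 -1.67]
```

View pics/s7.png

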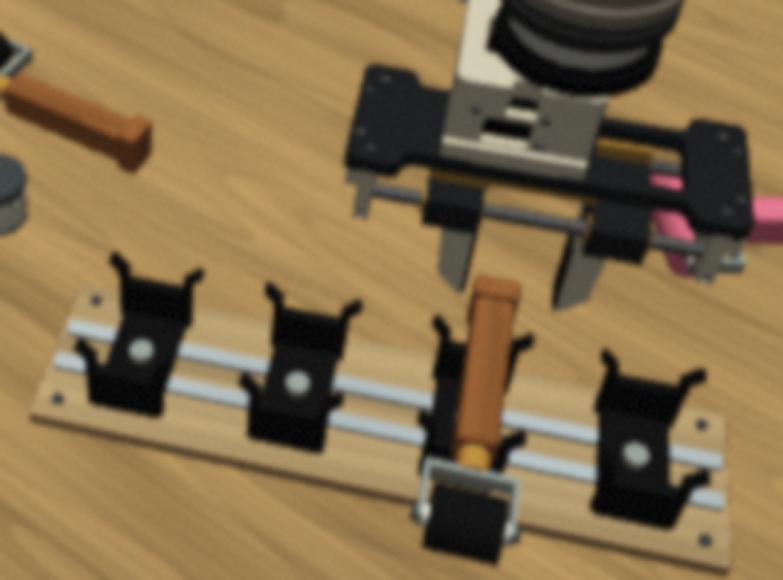

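View pics/t7.png

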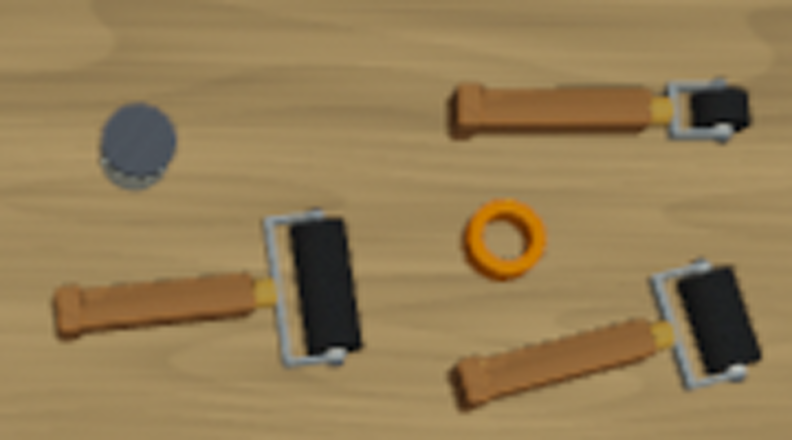

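Roller_40 is seated in both forks. The top crop shows the others at: 22 (555,108), 60 (555,360), 80 (160,303). I'll measure these again.

Run:
```python
from h import *
c=capture("top")
T=lambda u,v,z:ray(c,335+u/4.4,180+v/4.4,z)[:2]
for n,b,e,x in [("22",(462,106),(652,108),[(670,84),(672,136)]),("60",(463,382),(650,335),[(652,277),(688,387)]),("80",(57,310),(250,291),[(265,218),(288,364)])]:
    B=T(*b,36);E=T(*e,32);X=(T(*x[0],18)+T(*x[1],18))/2;cb=T(*x[0],18)-T(*x[1],18)
    d=E-B;u=(X-B)/np.linalg.norm(X-B)
    print(n,np.linalg.norm(d),np.linalg.norm(X-B),"yaw",np.degrees(np.arctan2(d[1],d[0])),np.degrees(np.arctan2(u[1],u[0])),np.degrees(np.arctan2(cb[1],cb[0]))-90,"W",np.linalg.norm(cb),"x6",B+72*u,E-49*u,X-64*u)
```

```text
22 117.61167947611206 133.8931138903081 yaw -88.54915473982561 -87.18089102371577 -90.41331030642303 W 33.71202220037502 x6 [ 579.10000067 -375.51957299] [ 576.1267196  -372.23998333] [ 578.99637793 -373.41523666]
60 118.49241951262263 135.88145149282423 yaw -74.14089591926785 -73.83243460228871 -74.46383246600514 W 70.420705785374 x6 [ 423.4633536  -369.12414343] [ 422.15195441 -366.89171214] [ 423.43034407 -369.01028334]
80 117.42979217550645 135.81451099100508 yaw -82.37836806333921 -81.69336331706258 -81.66232389511458 W 91.98838171312613 x6 [ 451.72796034 -128.65917869] [ 449.82177657 -125.32094521] [ 451.70116259 -128.47563563]
```

```bash
python3 - <<'E'
from h import *
go([578.2,-373,120],-88)
E
python3 -m crank '[{"dx":0,"dy":-20,"dz":-6.5,"spin":0.6},{"dx":0,"dy":-20,"dz":-6.5,"spin":0.6},{"dx":0,"dy":-20,"dz":-6.5,"spin":0.6},{"dx":0,"dy":-20,"dz":-6.5,"spin":0.6},{"dx":0,"dy":-40,"dz":-13,"spin":1.2},{"dx":0,"dy":-40,"dz":-13,"spin":1.2},{"dx":0,"dy":-40,"dz":-13,"spin":1.2},{"dx":0,"dy":-40,"dz":-13,"spin":1.2},{"dx":0,"dy":-40,"dz":-13,"spin":1.2},{"dx":2.5,"dy":-60,"dz":-19.3,"spin":1.96},{"dx":2.5,"dy":-60,"dz":-19.3,"spin":1.96},{"dx":2.5,"dy":-60,"dz":-19.3,"spin":1.96},{"dx":2.5,"dy":-60,"dz":-19.3,"spin":1.96},{"dx":2.5,"dy":-60,"dz":-19.3,"spin":1.96},{"dx":2.5,"dy":-60,"dz":-19.3,"spin":1.96},{"dx":2.5,"dy":-60,"dz":-19.3,"spin":1.96},{"dx":2.5,"dy":-60,"dz":-19.3,"spin":1.96},{"dx":2.5,"dy":-60,"dz":-19.3,"spin":1.96},{"dx":2.5,"dy":-60,"dz":-19.3,"spin":1.96},{"dx":2.5,"dy":-60,"dz":-19.3,"spin":1.96}]'
python3 - <<'E'
from h import *
go([578.2,-373,6.5],-88)
E
```

```text
t 6.7833 tcp [508.3 253.  144.7] jawyaw 114.2 axis z -1.0 d cm [  2.47 -59.94 -19.33] spin [ 1.959 -1.182] q6 [ 0.33 -1.67]
time: 8.45
tool_pos: [579.1, -371.5, 119.7]
tcp_rot: [-2.502, 1.57, 2.248]
contact_force: [0.9, -0.2, 0.3]
grip_width: 45.8
t 8.45 tcp [ 579.1 -371.5  119.7] jawyaw 2.2 axis z -1.0 d cm [11.32 -0.09  0.15] spin [ 3.000e-03 -3.139e+00] q6 [-0.68 -0.72]
```

```bash
python3 -m crank '[{"dx":3.5,"dy":0,"dz":0.1,"spin":0},{"dx":7,"dy":0,"dz":0.1,"spin":0},{"dx":9,"dy":0,"dz":0.1,"spin":0},{"dx":10.5,"dy":0,"dz":0.1,"spin":0},{"dx":11.3,"dy":0,"dz":0.1,"spin":0},{"dx":11.3,"dy":0,"dz":0.1,"spin":0},{"dx":11.3,"dy":0,"dz":0.1,"spin":0}]'
python3 - <<'E'
from h import *
import cv2
go([578.2,-373,6.5],-88)
c=capture("scene");cv2.imwrite("pics/s8.png",cv2.resize(c["frame"][140:290,110:310],None,fx=4,fy=4,interpolation=cv2.INTER_CUBIC))
E
```

```text
time: 9.03
tool_pos: [579.5, -373.8, 7.5]
tcp_rot: [0.837, 1.57, -0.698]
contact_force: [-0.7, 0.3, -0.3]
grip_width: 45.9
t 9.0333 tcp [ 579.5 -373.8    7.5] jawyaw 2.0 axis z -1.0 d cm [ 0.1  -0.13 -0.09] spin [ 1.000e-03 -3.141e+00] q6 [-0.68 -0.72]
```

View pics/s8.png

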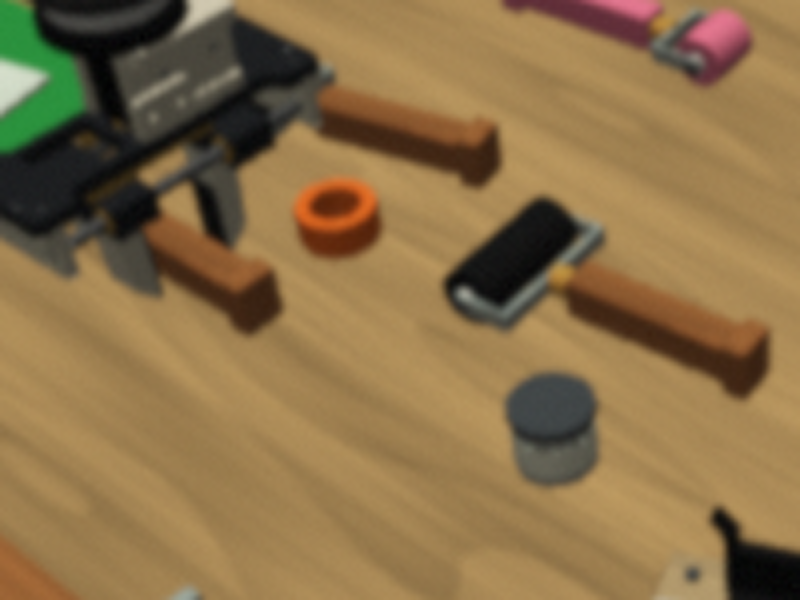

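The fingers straddle roller_22's handle at (180,240) in the crop, clear of the tape at (337,215). I'll close and lift.

```bash
python3 -m crank '[{"dx":0,"dy":0,"dz":0,"spin":0},{"dx":0,"dy":0,"dz":0,"spin":0},{"dx":0,"dy":0,"dz":0,"spin":0},{"dx":0,"dy":0,"dz":0,"spin":0},{"dx":0,"dy":0,"dz":0,"spin":0},{"dx":0,"dy":0,"dz":0,"spin":0},{"dx":-2,"dy":0,"dz":0,"spin":0},{"dx":-5,"dy":0,"dz":0,"spin":0},{"dx":-8,"dy":0,"dz":0,"spin":0},{"dx":-12,"dy":0,"dz":0,"spin":0},{"dx":-15,"dy":0,"dz":0,"spin":0},{"dx":-15,"dy":0,"dz":0,"spin":0}]' 0
python3 - <<'E'
from h import *
import cv2
go([467.5,344,155],24.1)
c=capture("scene");cv2.imwrite("pics/s9.png",c["frame"])
E
```

```text
time: 10.08
tool_pos: [581.4, -376.4, 164.7]
tcp_rot: [0.843, 1.558, -0.694]
contact_force: [0.7, -0.8, -0.9]
grip_width: 23.9
t 10.0833 tcp [ 581.4 -376.4  164.7] jawyaw 1.9 axis z -1.0 d cm [  0.28  -8.94 -72.39] spin [-1.957  1.184] q6 [-0.68 -0.72]
```

View pics/s9.png

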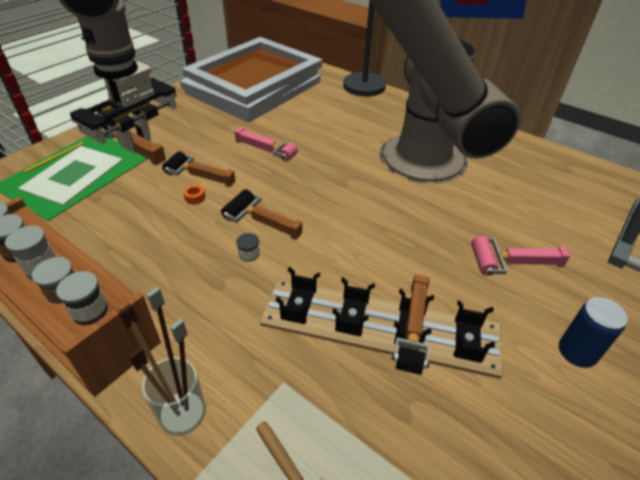

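```bash
python3 -m crank '[{"dx":0,"dy":-3,"dz":-24,"spin":-0.65},{"dx":0,"dy":-3,"dz":-24,"spin":-0.65},{"dx":0,"dy":-3,"dz":-24,"spin":-0.65},{"dx":0,"dy":-3,"dz":-24,"spin":-0.65},{"dx":0,"dy":-3,"dz":-24,"spin":-0.65},{"dx":0,"dy":-6,"dz":-48,"spin":-1.3},{"dx":0,"dy":-6,"dz":-48,"spin":-1.3},{"dx":0,"dy":-6,"dz":-48,"spin":-1.3},{"dx":0,"dy":-6,"dz":-48,"spin":-1.3},{"dx":0,"dy":-6,"dz":-48,"spin":-1.3},{"dx":0,"dy":-6,"dz":-48,"spin":-1.3},{"dx":0,"dy":-8.9,"dz":-72.3,"spin":-1.955},{"dx":0,"dy":-8.9,"dz":-72.3,"spin":-1.955},{"dx":0,"dy":-8.9,"dz":-72.3,"spin":-1.955},{"dx":0,"dy":-8.9,"dz":-72.3,"spin":-1.955},{"dx":0,"dy":-8.9,"dz":-72.3,"spin":-1.955},{"dx":0,"dy":-8.9,"dz":-72.3,"spin":-1.955},{"dx":0,"dy":-8.9,"dz":-72.3,"spin":-1.955},{"dx":0,"dy":-8.9,"dz":-72.3,"spin":-1.955},{"dx":0,"dy":-8.9,"dz":-72.3,"spin":-1.955}]'
python3 - <<'E'
from h import *
go([467.5,344,54],24.1)
E
```

```text
time: 11.8
tool_pos: [464.0, 345.6, 154.7]
tcp_rot: [-2.939, 1.567, -2.519]
contact_force: [-0.7, -1.3, -2.1]
grip_width: 23.7
t 11.8 tcp [464.  345.6 154.7] jawyaw 114.1 axis z -1.0 d cm [10.07 -0.28  0.29] spin [ 0.    -3.142] q6 [ 0.51 -1.48]
```

```bash
python3 -m crank '[{"dx":2.5,"dy":-0.1,"dz":0.2,"spin":0},{"dx":4.5,"dy":-0.1,"dz":0.2,"spin":0},{"dx":4.5,"dy":-0.1,"dz":0.2,"spin":0},{"dx":4.5,"dy":-0.1,"dz":0.2,"spin":0}]'
python3 - <<'E'
from h import *
import cv2
go([467.5,344,54],24.1)
c=capture("scene");cv2.imwrite("pics/s10.png",cv2.resize(c["frame"][180:380,250:520],None,fx=2.9,fy=2.9,interpolation=cv2.INTER_CUBIC))
E
```

```text
time: 12.13
tool_pos: [467.1, 343.3, 110.4]
tcp_rot: [-2.978, 1.567, -2.561]
contact_force: [0.6, 0.3, -1.5]
grip_width: 23.8
t 12.1333 tcp [467.1 343.3 110.4] jawyaw 113.9 axis z -1.0 d cm [5.64 0.05 0.09] spin [-0.004  3.138] q6 [ 0.5  -1.49]
```

View pics/s10.png

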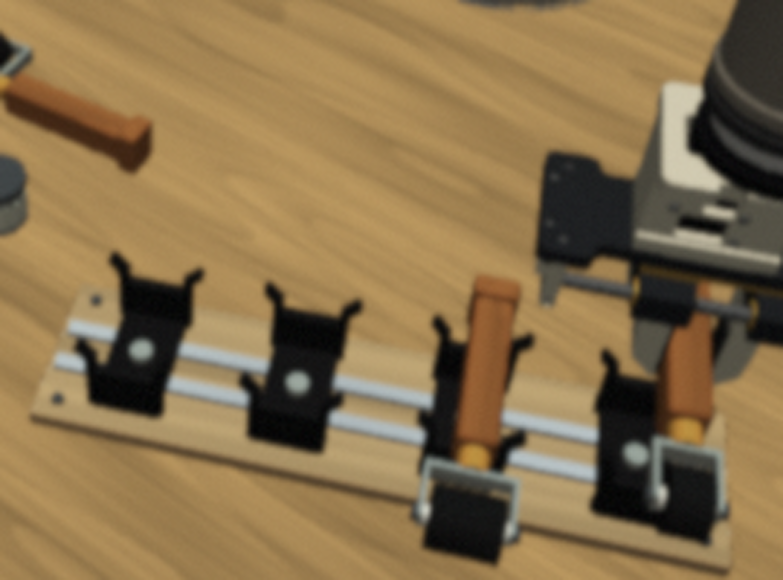

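```bash
python3 -m crank '[{"dx":1.5,"dy":0,"dz":0,"spin":0},{"dx":2.5,"dy":0,"dz":0,"spin":0},{"dx":3.5,"dy":0,"dz":0,"spin":0},{"dx":4.5,"dy":0,"dz":0,"spin":0},{"dx":5.1,"dy":0,"dz":0,"spin":0},{"dx":5.5,"dy":0,"dz":0,"spin":0},{"dx":5.5,"dy":0,"dz":0,"spin":0},{"dx":5.5,"dy":0,"dz":0,"spin":0}]'
python3 - <<'E'
from h import *
import cv2
go([467.5,344,54],24.1)
c=capture("scene");cv2.imwrite("pics/s11.png",cv2.resize(c["frame"][180:380,270:540],None,fx=2.9,fy=2.9,interpolation=cv2.INTER_CUBIC))
E
```

```text
time: 12.85
tool_pos: [467.7, 345.2, 56.7]
tcp_rot: [-2.157, 1.571, -1.739]
contact_force: [-0.0, -0.1, -1.5]
grip_width: 24.0
t 12.85 tcp [467.7 345.2  56.7] jawyaw 114.0 axis z -1.0 d cm [ 0.27 -0.1  -0.07] spin [-2.000e-03  3.139e+00] q6 [ 0.5  -1.48]
```

View pics/s11.png

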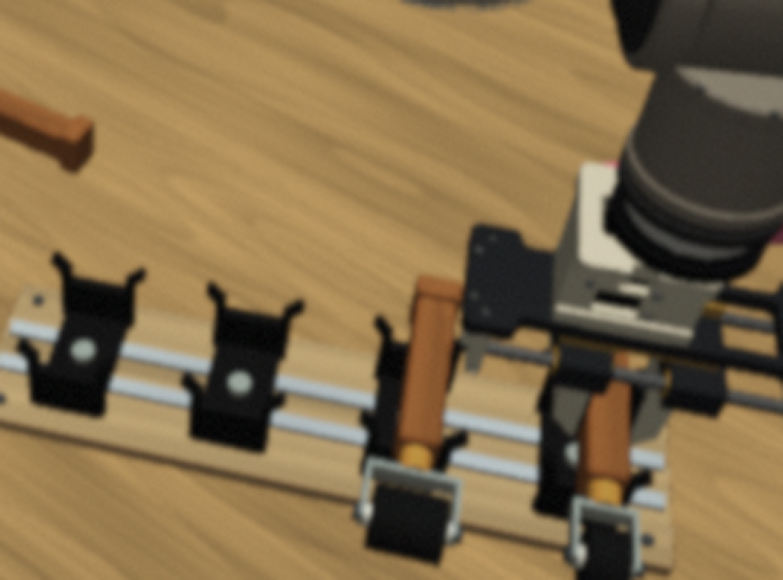

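```bash
python3 -m crank '[{"dx":0.2,"dy":-0.1,"dz":0,"spin":0},{"dx":0.2,"dy":-0.1,"dz":0,"spin":0},{"dx":0.2,"dy":-0.1,"dz":0,"spin":0}]'
python3 -m crank '[{"dx":0,"dy":0,"dz":0,"spin":0},{"dx":0,"dy":0,"dz":0,"spin":0},{"dx":0,"dy":0,"dz":0,"spin":0},{"dx":-3,"dy":0,"dz":0,"spin":0},{"dx":-6,"dy":0,"dz":0,"spin":0},{"dx":-9,"dy":0,"dz":0,"spin":0},{"dx":-9,"dy":0,"dz":0,"spin":0},{"dx":-9,"dy":0,"dz":0,"spin":0}]' 50
python3 - <<'E'
from h import *
import cv2
c=capture("scene");cv2.imwrite("pics/s12.png",cv2.resize(c["frame"][180:380,270:540],None,fx=2.9,fy=2.9,interpolation=cv2.INTER_CUBIC))
go([423,-368.5,130],-74.1)
E
```

```text
time: 13.15
tool_pos: [468.2, 344.2, 54.9]
tcp_rot: [-0.135, 1.57, 0.284]
contact_force: [0.5, -0.5, -1.8]
grip_width: 23.9
time: 13.82
tool_pos: [469.0, 344.8, 146.7]
tcp_rot: [0.07, 1.566, 0.488]
contact_force: [0.0, -0.1, 0.3]
grip_width: 46.1
t 13.8667 tcp [468.1 344.2 145. ] jawyaw 114.0 axis z -1.0 d cm [  1.47 -63.3  -33.07] spin [ 1.712 -1.43 ] q6 [ 0.5  -1.49]
```

View pics/s12.png

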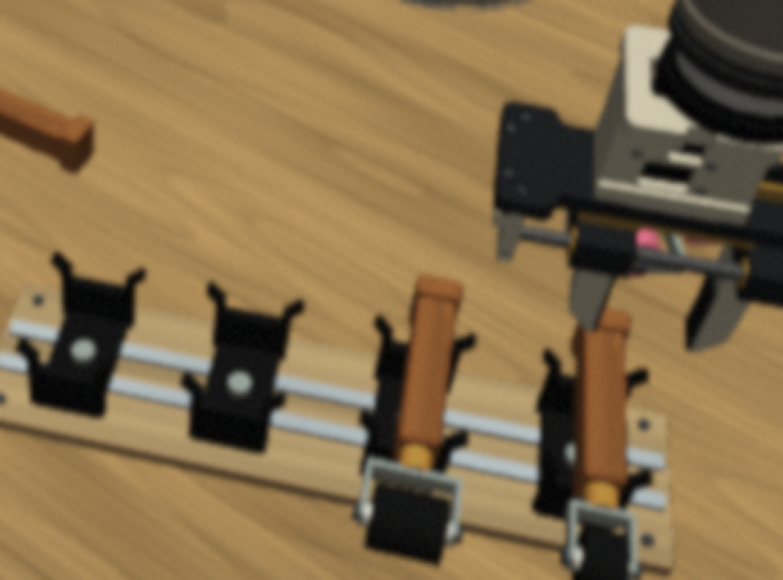

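Roller_22 is seated in the leftmost saddle. Now for roller_60.

```bash
python3 -m crank '[{"dx":0,"dy":-22,"dz":-11,"spin":0.6},{"dx":0,"dy":-22,"dz":-11,"spin":0.6},{"dx":0,"dy":-22,"dz":-11,"spin":0.6},{"dx":0,"dy":-22,"dz":-11,"spin":0.6},{"dx":0,"dy":-22,"dz":-11,"spin":0.6},{"dx":0,"dy":-44,"dz":-22,"spin":1.2},{"dx":0,"dy":-44,"dz":-22,"spin":1.2},{"dx":0,"dy":-44,"dz":-22,"spin":1.2},{"dx":0,"dy":-44,"dz":-22,"spin":1.2},{"dx":0,"dy":-44,"dz":-22,"spin":1.2},{"dx":2,"dy":-63.3,"dz":-33,"spin":1.71},{"dx":2,"dy":-63.3,"dz":-33,"spin":1.71},{"dx":2,"dy":-63.3,"dz":-33,"spin":1.71},{"dx":2,"dy":-63.3,"dz":-33,"spin":1.71},{"dx":2,"dy":-63.3,"dz":-33,"spin":1.71},{"dx":2,"dy":-63.3,"dz":-33,"spin":1.71},{"dx":2,"dy":-63.3,"dz":-33,"spin":1.71},{"dx":2,"dy":-63.3,"dz":-33,"spin":1.71},{"dx":2,"dy":-63.3,"dz":-33,"spin":1.71},{"dx":2,"dy":-63.3,"dz":-33,"spin":1.71}]'
python3 - <<'E'
from h import *
go([423,-368.5,6.5],-74.1)
E
```

```text
time: 15.53
tool_pos: [422.8, -367.2, 123.2]
tcp_rot: [-2.802, 1.567, 2.188]
contact_force: [-0.4, 0.1, 0.2]
grip_width: 46.0
t 15.5333 tcp [ 422.8 -367.2  123.2] jawyaw 15.9 axis z -1.0 d cm [11.67  0.    0.17] spin [ 0.    -3.141] q6 [-0.85 -1.13]
```

```bash
python3 -m crank '[{"dx":3.5,"dy":0,"dz":0.1,"spin":0},{"dx":7,"dy":0,"dz":0.1,"spin":0},{"dx":9,"dy":0,"dz":0.1,"spin":0},{"dx":10.5,"dy":0,"dz":0.1,"spin":0},{"dx":11.6,"dy":0,"dz":0.1,"spin":0},{"dx":11.6,"dy":0,"dz":0.1,"spin":0},{"dx":11.6,"dy":0,"dz":0.1,"spin":0}]'
python3 - <<'E'
from h import *
import cv2
go([423,-368.5,6.5],-74.1)
c=capture("scene");cv2.imwrite("pics/s13.png",cv2.resize(c["frame"][110:260,110:310],None,fx=4,fy=4,interpolation=cv2.INTER_CUBIC))
E
```

```text
time: 16.12
tool_pos: [424.2, -368.1, 8.8]
tcp_rot: [-2.787, 1.57, 2.206]
contact_force: [-0.2, -0.1, -0.2]
grip_width: 46.1
t 16.1167 tcp [ 424.2 -368.1    8.8] jawyaw 16.1 axis z -1.0 d cm [ 0.23 -0.12  0.01] spin [ 3.000e-03 -3.139e+00] q6 [-0.85 -1.13]
```

View pics/s13.png

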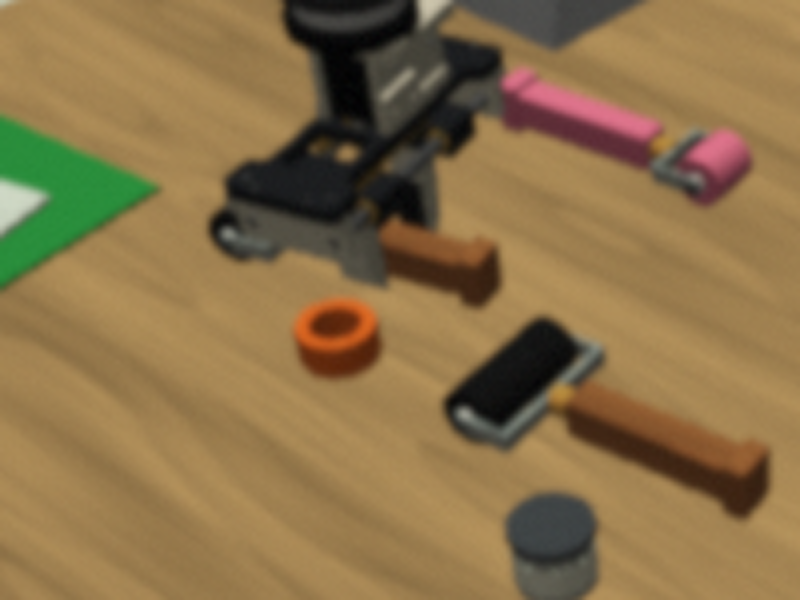

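The fingers straddle roller_60 at (400,250) in the crop, clear of the tape and of the pink roller. I'll grip and lift.

```bash
python3 -m crank '[{"dx":0.1,"dy":0,"dz":0,"spin":0},{"dx":0.1,"dy":0,"dz":0,"spin":0},{"dx":0.1,"dy":0,"dz":0,"spin":0},{"dx":0.1,"dy":0,"dz":0,"spin":0},{"dx":0.1,"dy":0,"dz":0,"spin":0},{"dx":0.1,"dy":0,"dz":0,"spin":0},{"dx":-2,"dy":0,"dz":0,"spin":0},{"dx":-5,"dy":0,"dz":0,"spin":0},{"dx":-8,"dy":0,"dz":0,"spin":0},{"dx":-12,"dy":0,"dz":0,"spin":0},{"dx":-15,"dy":0,"dz":0,"spin":0},{"dx":-15,"dy":0,"dz":0,"spin":0},{"dx":-15,"dy":0,"dz":0,"spin":0}]' 0
python3 - <<'E'
from h import *
import cv2
go([551.5,158,155],24.1)
c=capture("scene");cv2.imwrite("pics/s14.png",cv2.resize(c["frame"][50:250,80:350],None,fx=2.9,fy=2.9,interpolation=cv2.INTER_CUBIC))
E
```

```text
time: 17.25
tool_pos: [424.3, -369.8, 160.1]
tcp_rot: [0.423, 1.567, -0.869]
contact_force: [0.4, 0.5, -3.1]
grip_width: 23.8
t 17.25 tcp [ 424.3 -369.8  160.1] jawyaw 16.0 axis z -1.0 d cm [  0.4   26.76 -47.23] spin [-1.712  1.429] q6 [-0.85 -1.13]
```

View pics/s14.png

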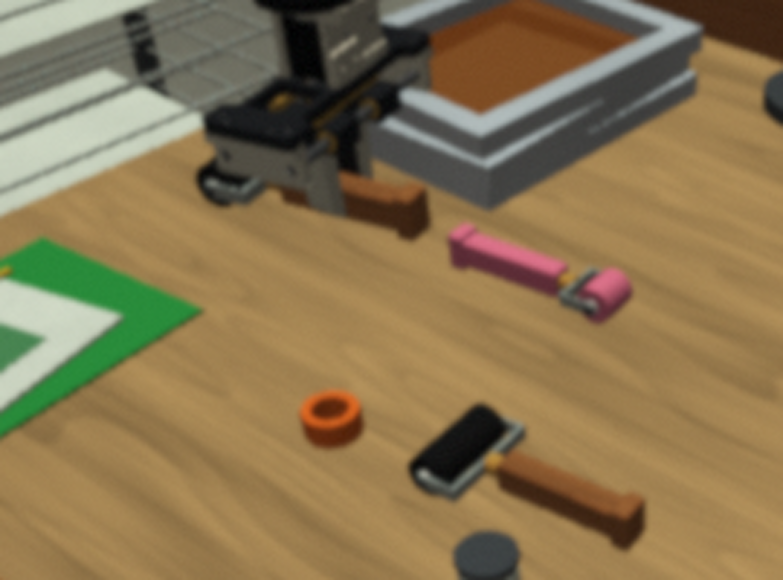

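```bash
python3 -m crank '[{"dx":0,"dy":9,"dz":-16,"spin":-0.6},{"dx":0,"dy":9,"dz":-16,"spin":-0.6},{"dx":0,"dy":9,"dz":-16,"spin":-0.6},{"dx":0,"dy":9,"dz":-16,"spin":-0.6},{"dx":0,"dy":18,"dz":-32,"spin":-1.15},{"dx":0,"dy":18,"dz":-32,"spin":-1.15},{"dx":0,"dy":18,"dz":-32,"spin":-1.15},{"dx":0,"dy":18,"dz":-32,"spin":-1.15},{"dx":0,"dy":18,"dz":-32,"spin":-1.15},{"dx":0,"dy":26.7,"dz":-47.2,"spin":-1.71},{"dx":0,"dy":26.7,"dz":-47.2,"spin":-1.71},{"dx":0,"dy":26.7,"dz":-47.2,"spin":-1.71},{"dx":0,"dy":26.7,"dz":-47.2,"spin":-1.71},{"dx":0,"dy":26.7,"dz":-47.2,"spin":-1.71},{"dx":0,"dy":26.7,"dz":-47.2,"spin":-1.71},{"dx":0,"dy":26.7,"dz":-47.2,"spin":-1.71},{"dx":0,"dy":26.7,"dz":-47.2,"spin":-1.71},{"dx":0,"dy":26.7,"dz":-47.2,"spin":-1.71}]'
python3 - <<'E'
from h import *
import cv2
go([551.5,158,54],24.1)
c=capture("top");cv2.imwrite("pics/t15.png",c["frame"])
E
```

```text
time: 18.8
tool_pos: [550.1, 156.6, 158.0]
tcp_rot: [3.086, 1.569, -2.782]
contact_force: [0.0, -0.7, -1.9]
grip_width: 23.6
t 18.8 tcp [550.1 156.6 158. ] jawyaw 113.8 axis z -1.0 d cm [10.39  0.07  0.21] spin [-0.006  3.136] q6 [ 0.14 -1.84]
```

View pics/t15.png

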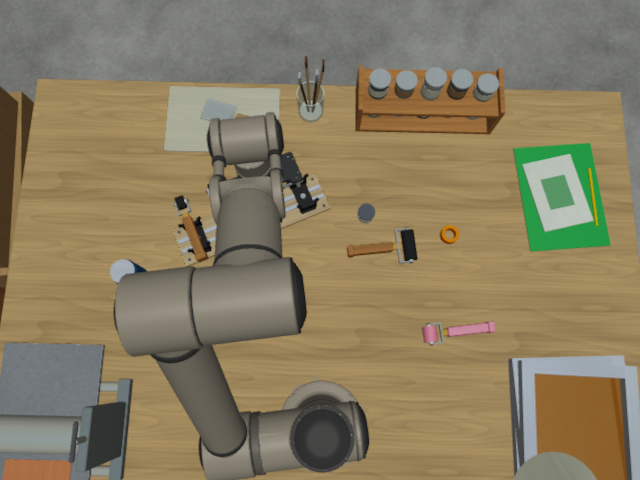

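```bash
python3 -m crank '[{"dx":2.5,"dy":0,"dz":0.1,"spin":0},{"dx":5,"dy":0,"dz":0.1,"spin":0},{"dx":6.5,"dy":0,"dz":0.1,"spin":0},{"dx":7,"dy":0,"dz":0.1,"spin":0},{"dx":7,"dy":0,"dz":0.1,"spin":0},{"dx":7,"dy":0,"dz":0.1,"spin":0}]'
python3 - <<'E'
from h import *
import cv2
go([551.5,158,54],24.1)
c=capture("scene");cv2.imwrite("pics/s16.png",cv2.resize(c["frame"][180:380,250:520],None,fx=2.9,fy=2.9,interpolation=cv2.INTER_CUBIC))
E
```

```text
time: 19.35
tool_pos: [552.0, 157.9, 89.5]
tcp_rot: [-0.379, 1.57, 0.038]
contact_force: [0.3, 0.2, -1.5]
grip_width: 23.8
t 19.35 tcp [552.  157.9  89.5] jawyaw 113.9 axis z -1.0 d cm [ 3.54  0.03 -0.05] spin [-0.004  3.138] q6 [ 0.15 -1.84]
```

View pics/s16.png

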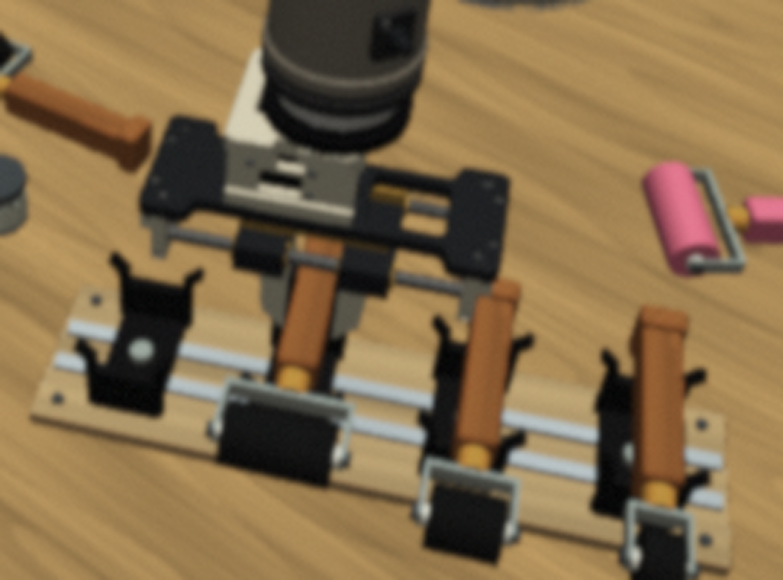

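```bash
python3 -m crank '[{"dx":1,"dy":0,"dz":0,"spin":0},{"dx":2,"dy":0,"dz":0,"spin":0},{"dx":2.8,"dy":0,"dz":0,"spin":0},{"dx":3.4,"dy":0,"dz":0,"spin":0},{"dx":3.4,"dy":0,"dz":0,"spin":0},{"dx":3.4,"dy":0,"dz":0,"spin":0},{"dx":3.4,"dy":0,"dz":0,"spin":0}]'
python3 -m crank '[{"dx":0,"dy":0,"dz":0,"spin":0},{"dx":0,"dy":0,"dz":0,"spin":0},{"dx":0,"dy":0,"dz":0,"spin":0},{"dx":0,"dy":0,"dz":0,"spin":0},{"dx":-3,"dy":0,"dz":0,"spin":0},{"dx":-6,"dy":0,"dz":0,"spin":0},{"dx":-9,"dy":0,"dz":0,"spin":0},{"dx":-9,"dy":0,"dz":0,"spin":0},{"dx":-9,"dy":0,"dz":0,"spin":0}]' 50
python3 - <<'E'
from h import *
import cv2
c=capture("scene");cv2.imwrite("pics/s17.png",cv2.resize(c["frame"][180:380,250:520],None,fx=2.9,fy=2.9,interpolation=cv2.INTER_CUBIC))
go([451,-128,120],-82)
E
```

```text
time: 19.98
tool_pos: [551.3, 158.5, 54.3]
tcp_rot: [3.005, 1.57, -2.86]
contact_force: [-0.0, -0.5, -2.0]
grip_width: 23.6
time: 20.73
tool_pos: [552.6, 158.7, 146.7]
tcp_rot: [-0.288, 1.566, 0.131]
contact_force: [0.8, 0.3, 0.1]
grip_width: 45.7
t 20.7833 tcp [551.5 158.5 145. ] jawyaw 114.0 axis z -1.0 d cm [  2.49 -22.1  -20.82] spin [ 1.849 -1.292] q6 [ 0.15 -1.84]
```

View pics/s17.png

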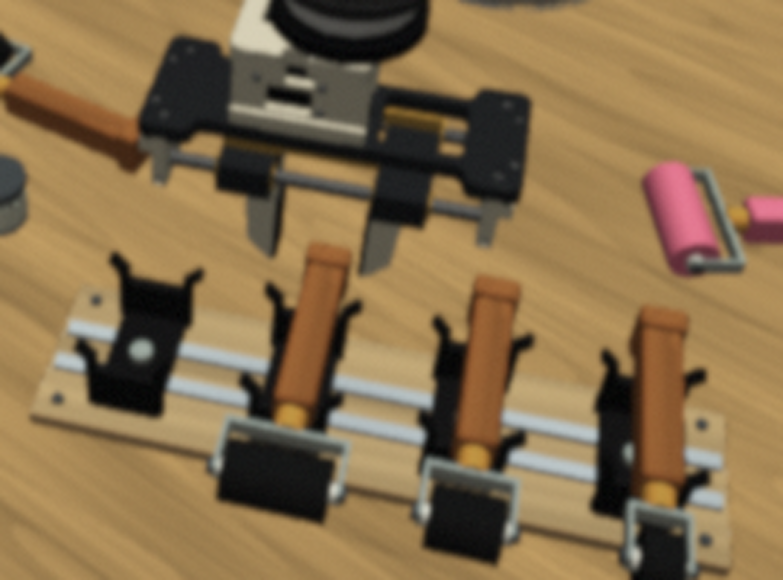

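Roller_60 is seated. Last is roller_80.

```bash
python3 -m crank '[{"dx":0,"dy":-7,"dz":-7,"spin":0.6},{"dx":0,"dy":-7,"dz":-7,"spin":0.6},{"dx":0,"dy":-7,"dz":-7,"spin":0.6},{"dx":0,"dy":-7,"dz":-7,"spin":0.6},{"dx":0,"dy":-7,"dz":-7,"spin":0.6},{"dx":1,"dy":-15,"dz":-14,"spin":1.2},{"dx":1,"dy":-15,"dz":-14,"spin":1.2},{"dx":1,"dy":-15,"dz":-14,"spin":1.2},{"dx":1,"dy":-15,"dz":-14,"spin":1.2},{"dx":1,"dy":-15,"dz":-14,"spin":1.2},{"dx":2.5,"dy":-22.1,"dz":-20.8,"spin":1.85},{"dx":2.5,"dy":-22.1,"dz":-20.8,"spin":1.85},{"dx":2.5,"dy":-22.1,"dz":-20.8,"spin":1.85},{"dx":2.5,"dy":-22.1,"dz":-20.8,"spin":1.85},{"dx":2.5,"dy":-22.1,"dz":-20.8,"spin":1.85},{"dx":2.5,"dy":-22.1,"dz":-20.8,"spin":1.85},{"dx":2.5,"dy":-22.1,"dz":-20.8,"spin":1.85},{"dx":2.5,"dy":-22.1,"dz":-20.8,"spin":1.85}]'
python3 - <<'E'
from h import *
go([451,-128,6.5],-82)
E
```

```text
time: 22.28
tool_pos: [450.8, -127.6, 119.1]
tcp_rot: [-2.097, 1.569, 2.758]
contact_force: [0.5, -0.5, 0.7]
grip_width: 45.6
t 22.2833 tcp [ 450.8 -127.6  119.1] jawyaw 8.2 axis z -1.0 d cm [11.26  0.03  0.05] spin [ 3.000e-03 -3.138e+00] q6 [-0.44 -0.58]
```

```bash
python3 -m crank '[{"dx":3.5,"dy":0,"dz":0,"spin":0},{"dx":7,"dy":0,"dz":0,"spin":0},{"dx":9,"dy":0,"dz":0,"spin":0},{"dx":10.5,"dy":0,"dz":0,"spin":0},{"dx":11.3,"dy":0,"dz":0,"spin":0},{"dx":11.3,"dy":0,"dz":0,"spin":0},{"dx":11.3,"dy":0,"dz":0,"spin":0},{"dx":11.3,"dy":0,"dz":0,"spin":0}]'
python3 - <<'E'
from h import *
import cv2
go([451,-128,6.5],-82)
c=capture("scene");cv2.imwrite("pics/s18.png",cv2.resize(c["frame"][120:280,160:340],None,fx=3.7,fy=3.7,interpolation=cv2.INTER_CUBIC))
E
```

```text
time: 22.95
tool_pos: [451.8, -128.2, 7.6]
tcp_rot: [0.966, 1.569, -0.465]
contact_force: [0.5, -1.0, -0.5]
grip_width: 45.9
t 22.95 tcp [ 451.8 -128.2    7.6] jawyaw 8.0 axis z -1.0 d cm [ 0.11 -0.08 -0.03] spin [ 0.    -3.141] q6 [-0.44 -0.58]
```

View pics/s18.png

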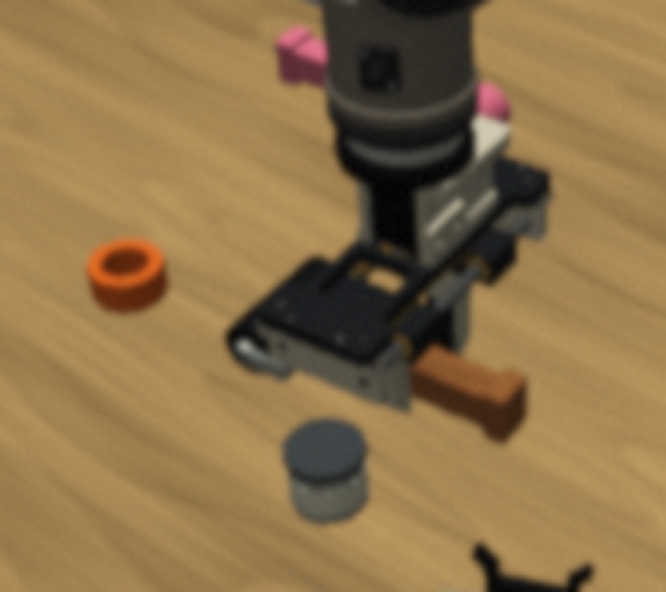

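The fingers straddle roller_80 at (430,370) in the crop, clear of the tin at (325,470). I'll grip and lift.

```bash
python3 -m crank '[{"dx":0,"dy":0,"dz":0,"spin":0},{"dx":0,"dy":0,"dz":0,"spin":0},{"dx":0,"dy":0,"dz":0,"spin":0},{"dx":0,"dy":0,"dz":0,"spin":0},{"dx":0,"dy":0,"dz":0,"spin":0},{"dx":0,"dy":0,"dz":0,"spin":0},{"dx":-2,"dy":0,"dz":0,"spin":0},{"dx":-5,"dy":0,"dz":0,"spin":0},{"dx":-8,"dy":0,"dz":0,"spin":0},{"dx":-12,"dy":0,"dz":0,"spin":0},{"dx":-15,"dy":0,"dz":0,"spin":0},{"dx":-15,"dy":0,"dz":0,"spin":0},{"dx":-15,"dy":0,"dz":0,"spin":0}]' 0
python3 - <<'E'
from h import *
import cv2
go([593,66,155],24.1)
c=capture("scene");cv2.imwrite("pics/s19.png",cv2.resize(c["frame"][50:280,80:350],None,fx=2.6,fy=2.6,interpolation=cv2.INTER_CUBIC))
E
```

```text
time: 24.08
tool_pos: [451.6, -128.2, 157.8]
tcp_rot: [0.958, 1.568, -0.473]
contact_force: [0.4, 0.6, -2.5]
grip_width: 23.8
t 24.0833 tcp [ 451.6 -128.2  157.8] jawyaw 8.0 axis z -1.0 d cm [  0.29  16.7  -17.27] spin [-1.852  1.289] q6 [-0.44 -0.58]
```

View pics/s19.png

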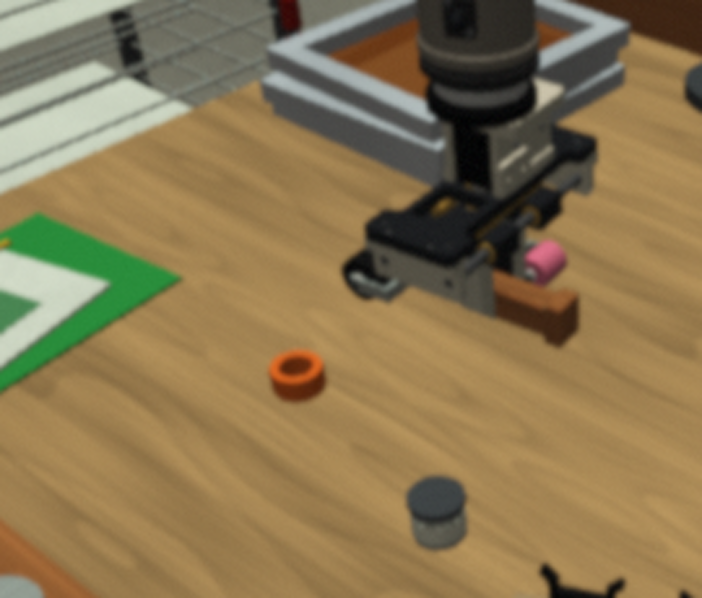

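```bash
python3 -m crank '[{"dx":0,"dy":5,"dz":-5.5,"spin":-0.6},{"dx":0,"dy":5,"dz":-5.5,"spin":-0.6},{"dx":0,"dy":5,"dz":-5.5,"spin":-0.6},{"dx":0,"dy":5,"dz":-5.5,"spin":-0.6},{"dx":0,"dy":5,"dz":-5.5,"spin":-0.6},{"dx":0,"dy":11,"dz":-11.5,"spin":-1.25},{"dx":0,"dy":11,"dz":-11.5,"spin":-1.25},{"dx":0,"dy":11,"dz":-11.5,"spin":-1.25},{"dx":0,"dy":11,"dz":-11.5,"spin":-1.25},{"dx":0,"dy":11,"dz":-11.5,"spin":-1.25},{"dx":0,"dy":16.7,"dz":-17.3,"spin":-1.85},{"dx":0,"dy":16.7,"dz":-17.3,"spin":-1.85},{"dx":0,"dy":16.7,"dz":-17.3,"spin":-1.85},{"dx":0,"dy":16.7,"dz":-17.3,"spin":-1.85},{"dx":0,"dy":16.7,"dz":-17.3,"spin":-1.85},{"dx":0,"dy":16.7,"dz":-17.3,"spin":-1.85},{"dx":0,"dy":16.7,"dz":-17.3,"spin":-1.85},{"dx":0,"dy":16.7,"dz":-17.3,"spin":-1.85}]'
python3 -m crank '[{"dx":2.5,"dy":0,"dz":0,"spin":0},{"dx":5,"dy":0,"dz":0,"spin":0},{"dx":6.5,"dy":0,"dz":0,"spin":0},{"dx":6.5,"dy":0,"dz":0,"spin":0},{"dx":6.5,"dy":0,"dz":0,"spin":0}]'
python3 - <<'E'
from h import *
import cv2
go([593,66,54],24.1)
c=capture("scene");cv2.imwrite("pics/s20.png",cv2.resize(c["frame"][180:380,250:520],None,fx=2.9,fy=2.9,interpolation=cv2.INTER_CUBIC))
E
```

```text
time: 25.63
tool_pos: [591.9, 66.4, 155.3]
tcp_rot: [2.749, 1.568, -3.12]
contact_force: [-0.2, 0.1, -1.1]
grip_width: 23.6
time: 26.05
tool_pos: [592.0, 66.3, 91.0]
tcp_rot: [2.745, 1.569, -3.122]
contact_force: [0.0, -0.8, -1.5]
grip_width: 24.0
t 26.05 tcp [592.   66.3  91. ] jawyaw 113.8 axis z -1.0 d cm [ 3.7  -0.07  0.08] spin [-0.004  3.137] q6 [-0.02 -2.  ]
```

View pics/s20.png

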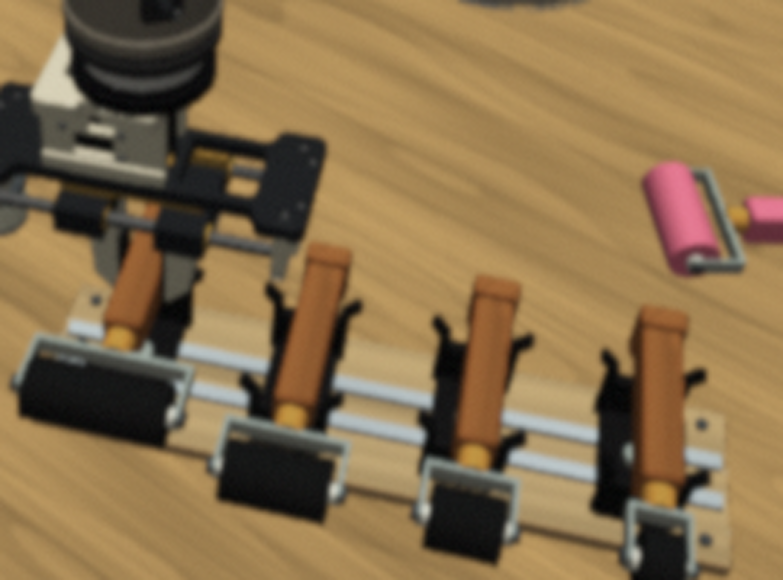

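```bash
python3 -m crank '[{"dx":1,"dy":-0.1,"dz":0,"spin":0},{"dx":2,"dy":-0.1,"dz":0,"spin":0},{"dx":2.8,"dy":-0.1,"dz":0,"spin":0},{"dx":3.5,"dy":-0.1,"dz":0,"spin":0},{"dx":3.6,"dy":-0.1,"dz":0,"spin":0},{"dx":3.6,"dy":-0.1,"dz":0,"spin":0},{"dx":3.6,"dy":-0.1,"dz":0,"spin":0}]'
python3 -m crank '[{"dx":0,"dy":0,"dz":0,"spin":0},{"dx":0,"dy":0,"dz":0,"spin":0},{"dx":0,"dy":0,"dz":0,"spin":0},{"dx":0,"dy":0,"dz":0,"spin":0},{"dx":-3,"dy":0,"dz":0,"spin":0},{"dx":-6,"dy":0,"dz":0,"spin":0},{"dx":-10,"dy":0,"dz":0,"spin":0},{"dx":-14,"dy":0,"dz":0,"spin":0},{"dx":-14,"dy":25,"dz":0,"spin":0},{"dx":-14,"dy":25,"dz":0,"spin":0},{"dx":-14,"dy":-25,"dz":15,"spin":0},{"dx":-14,"dy":-25,"dz":15,"spin":0},{"dx":-14,"dy":-25,"dz":15,"spin":0},{"dx":-14,"dy":-25,"dz":15,"spin":0},{"dx":-14,"dy":-25,"dz":15,"spin":0},{"dx":-14,"dy":-25,"dz":15,"spin":0},{"dx":-14,"dy":-25,"dz":15,"spin":0},{"dx":-14,"dy":-25,"dz":15,"spin":0},{"dx":-14,"dy":-25,"dz":15,"spin":0}]' 50
python3 - <<'E'
from h import *
import cv2
go([593,66,54],24.1)
c=capture("scene");cv2.imwrite("pics/s21.png",c["frame"])
c=capture("top");cv2.imwrite("pics/t21.png",c["frame"])
E
```

```text
time: 26.68
tool_pos: [593.1, 65.6, 55.8]
tcp_rot: [-0.802, 1.571, -0.384]
contact_force: [-0.1, -0.1, -2.0]
grip_width: 23.5
time: 28.27
tool_pos: [821.3, -92.6, 196.3]
tcp_rot: [-1.761, 1.57, -1.345]
contact_force: [2.0, -0.7, 0.2]
grip_width: 45.9
t 28.2667 tcp [821.3 -92.6 196.3] jawyaw 113.8 axis z -1.0 d cm [ 14.22  23.74 -14.48] spin [-0.005  3.137] q6 [-0.2  -2.19]
```

View pics/s21.png

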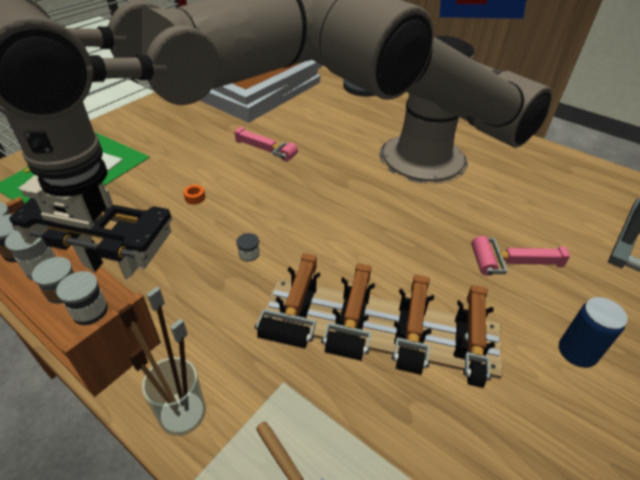

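View pics/t21.png

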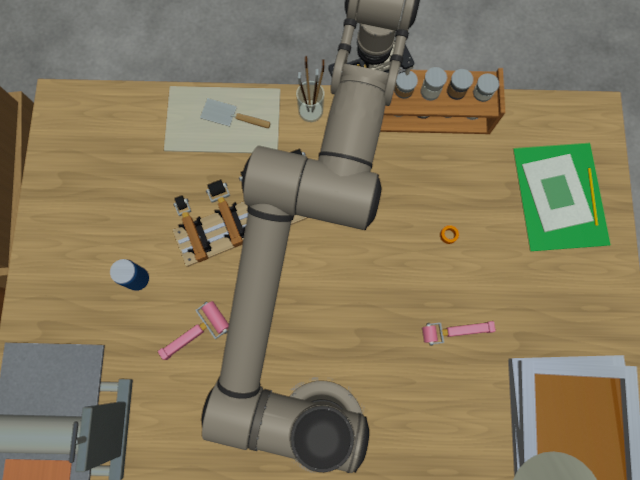

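All four rollers look seated: butts at (308,262) to (478,292) in the scene picture, rubbers beyond the base. My parting move went sideways towards the jars. I'll back the arm away from there, which also clears the top view.

```bash
python3 -m crank '[{"dx":-1,"dy":3,"dz":-9,"spin":0},{"dx":-1,"dy":3,"dz":-9,"spin":0},{"dx":-1,"dy":3,"dz":-9,"spin":0},{"dx":-1,"dy":9.8,"dz":-36,"spin":0},{"dx":-1,"dy":9.8,"dz":-36,"spin":0},{"dx":-1,"dy":9.8,"dz":-36,"spin":0},{"dx":-1,"dy":9.8,"dz":-36,"spin":0},{"dx":-1,"dy":9.8,"dz":-36,"spin":0},{"dx":-1,"dy":9.8,"dz":-36,"spin":0},{"dx":-1,"dy":9.8,"dz":-36,"spin":0},{"dx":-1,"dy":9.8,"dz":-36,"spin":0},{"dx":-1,"dy":9.8,"dz":-36,"spin":0},{"dx":-1,"dy":9.8,"dz":-36,"spin":0}]'
python3 - <<'E'
from h import *
import cv2
c=capture("scene");cv2.imwrite("pics/s22.png",c["frame"])
c=capture("top");cv2.imwrite("pics/t22.png",c["frame"])
E
```

```text
time: 29.45
tool_pos: [451.8, -145.4, 207.8]
tcp_rot: [-0.789, 1.568, -0.371]
contact_force: [1.2, 0.2, 0.4]
grip_width: 46.0
```

View pics/t22.png

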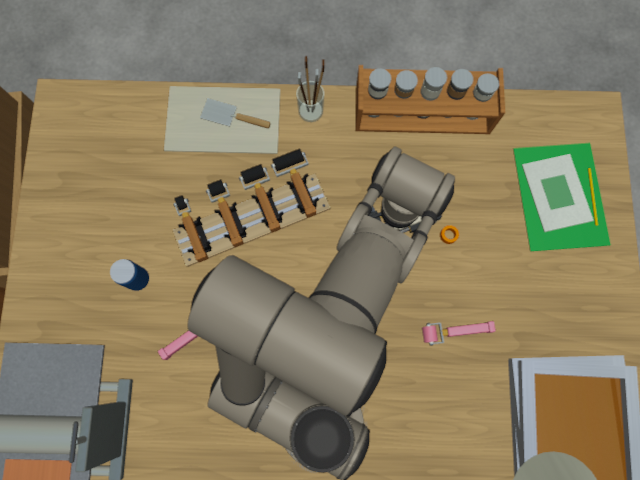

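View pics/s22.png

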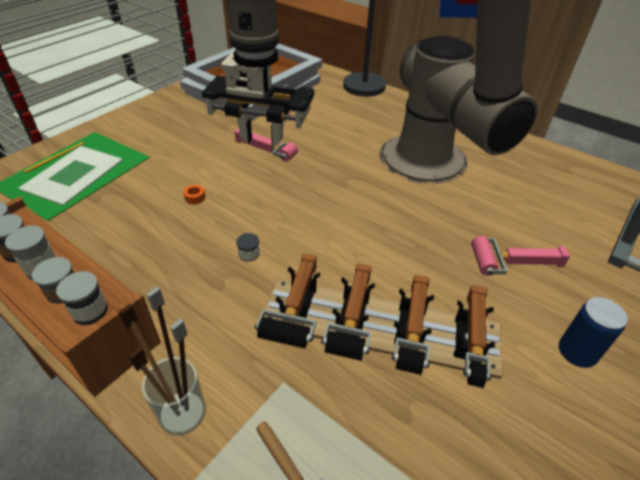

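The jars, tin (247,247) and tape (194,193) stand as before. The whole rest is now visible in the top view at (175–330,150–265), so I'll check each seating.

Run:
```python
import cv2
a=cv2.imread("pics/t22.png");cv2.imwrite("pics/c22.png",cv2.resize(a[145:270,165:340],None,fx=4.5,fy=4.5,interpolation=cv2.INTER_CUBIC))
```

```text
(no output)
```

View pics/c22.png

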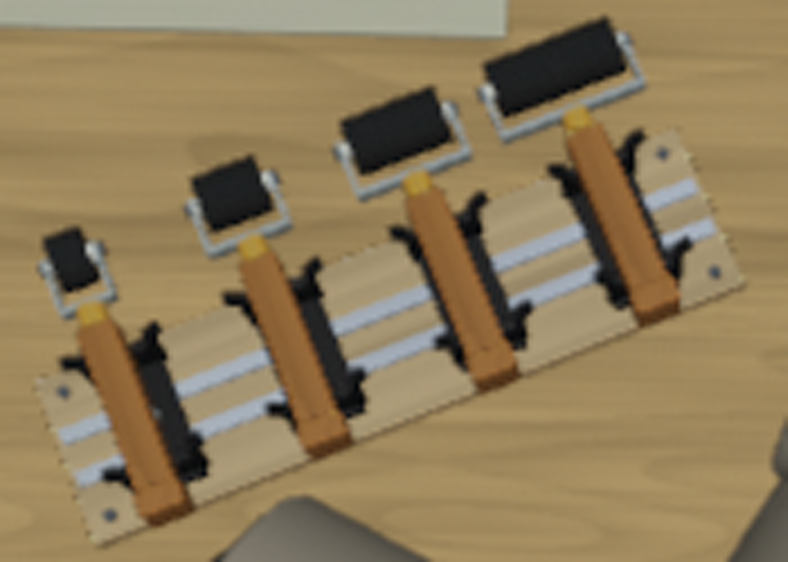

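Run:
```python
from h import *
c=capture("top")
S=lambda p,z:ray(c,165+p[0]/4.5,145+p[1]/4.5,z)[:2]
th=np.radians(24.1);u=np.array([np.cos(th),np.sin(th)]);n=np.array([-u[1],u[0]])
M=[(467.5,344),(509,252.5),(551.5,158),(593,66)]
# crossbar ends, butt top rear edge
P={"22":[(66,314),(116,298),(146,513),(188,498)],"40":[(210,251),(288,223),(308,446),(350,430)],"60":[(361,194),(468,154),(475,378),(518,362)],"80":[(503,136),(644,86),(638,313),(680,297)]}
for (k,q),m in zip(P.items(),M):
    o=np.array(m)-6*u
    X=(S(q[0],64)+S(q[1],64))/2-o; B=(S(q[2],82)+S(q[3],82))/2-o
    h=S((0,0),0)
    d=X-B
    print(k,"dx from crossbar",(X@u-70).round(1),"from butt",(B@u+66).round(1),"dy",(X@n).round(1),(B@n).round(1),"len",np.linalg.norm(d).round(1))
o=sensors.get_obs();print(o["time"],np.abs(o["dq"]).max())
```

```text
22 dx from crossbar 0.1 from butt 2.0 dy 2.4 -0.1 len 134.1
40 dx from crossbar 3.7 from butt 2.9 dy 3.2 2.0 len 136.7
60 dx from crossbar 2.5 from butt 3.3 dy 3.0 3.0 len 135.2
80 dx from crossbar 2.6 from butt 2.9 dy 2.3 3.3 len 135.7
29.6 0.010648427403140046
```

Run:
```python
from plant import bot
print(bot.close_job())
```

```text
the job is handed in; nothing more can be done
None
```

All four rollers are up in the rest and the job is handed in, at about 30 s on the robot's clock. From left to right as seen from the robot they run 22, 40, 60 and 80 mm, with butts towards the robot and rubbers hanging free on the far side.

**Seating:** in the last top picture every roller origin measured within about 5 mm of its saddle's (the limit is 18 mm). I judged level and height from the pictures only: the crossbar-to-butt lengths measured 134 to 137 mm against a true 136 mm at the seated height.

**Other things in view:** by eye, the tin, the tape, both pink rollers and the jars were where they started. The gripper was open and clear of everything.

**Slips:**
- Two move calls were refused for missing keys, and nothing moved.
- The first parting move after roller_80 went sideways towards the jars by mistake. I saw no contact: the force reading stayed at about 2 N, and I backed the arm away.

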